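# Isolate the fruit sizer and clear its belt

## Task

Make the fruit sizer safe and clear its belt: before touching any punnet, swing the red isolator handle round to off so that the padlock hole in its tab lines up with the hole in the fixed hasp ear, ready for a padlock. Then pull the air coupler's spring sleeve fully back to vent the line, let it return fully forward, and only after that load every punnet into the empty white crate, each standing flat on the crate floor with its lid up. Leave the handle where you set it and do not disturb the bottle, the tape and the tub.

Things in the scene. Friction and masses are not known exactly. Their poses are not given: they have to be found in the camera images.
- isolator: fixed grey isolator box on the left, 130 x 120 x 85 mm high, carrying the red rotary handle on top; origin at the centre of its underside, z up; its y axis points to the side with the fixed steel hasp ear
- handle (a joint): angle of the red isolator handle about the vertical axis through handle_axis, rad, growing anticlockwise seen from above. 0 is fully on (lever along the box's -x); off, with the holes in line, is 1.571 (lever along the box's -y); it starts somewhere from 0 to 0.25, its stops are at 0 and 1.80, so it can overrun the off position. Stiff: about 0.35 N m (some 4 N at the grip) and it stays where it is left
- handle_axis (a point): point on the handle's vertical turning axis, 105 mm above the bench, at the height of the middle of the lever
- handle_grip (a point): point in the middle of the red lever where it is best gripped, 95 mm out from the turning axis, 105 mm above the bench. The lever is a straight bar 18 mm wide and 26 mm high (top 118 mm above the bench) running outward from the axis to 125 mm; the box beneath it ends at 65 mm in the on position and 60 mm in the off position and is 89 mm high at most
- tab_hole (a point): centre of the 12 mm padlock hole in the steel tab that turns with the handle, on the opposite side from the lever, 78 mm from the axis, 90 mm above the bench
- hasp_hole (a point): centre of the 12 mm padlock hole in the fixed steel ear on the +y side of the isolator box, 78 mm from the axis, 89 mm above the bench; the tab comes to lie over it
- manifold: fixed aluminium air manifold, far left, with a quick coupler sticking out of it towards its -x (roughly towards the robot), coupler axis 100 mm above the bench; origin on the bench below the middle of the sleeve at rest. The 70 x 100 x 120 mm high block starts 60 mm along +x from the origin; the fixed coupler body is a thinner tube through the sleeve, ending 52 mm along -x
- sleeve (a joint): travel of the coupler's spring sleeve along the manifold's +x, towards the block, m: 0 is fully forward (rest), 0.016 fully back (stop). The spring takes 6 N to start and 11 N at the stop and drives it home when let go
- sleeve_grip (a point): centre of the steel sleeve, on the coupler axis 100 mm above the bench: a cylinder 44 mm long, 32 mm in diameter, with a 37 mm rim 6 mm long at each end; moves with the sleeve
- belt: fixed short stretch of black conveyor belt, 320 x 350 mm, surface 30 mm above the bench; origin on the bench under its centre
- crate: fixed white slatted open crate on the right, 330 x 240 x 80 mm outside (330 along its x), walls 6 mm; origin at the centre of its underside
- crate_in (a point): centre of the crate's inner floor, axes as the crate's; the inside is 318 x 228 mm and its floor is about 6 mm above the bench
- punnet0: closed fruit punnet, a 90 x 48 x 40 mm box (long side along its x, 48 along its y), white tray with small brown fruit under a clear lid, about 0.14 kg; origin at the centre of its underside, z up out of the lid. Three to five punnets are present, standing flat on the belt at the start; all are alike
- punnet1: closed fruit punnet, a 90 x 48 x 40 mm box (long side along its x, 48 along its y), white tray with small brown fruit under a clear lid, about 0.14 kg; origin at the centre of its underside, z up out of the lid. Three to five punnets are present, standing flat on the belt at the start; all are alike
- punnet2: closed fruit punnet, a 90 x 48 x 40 mm box (long side along its x, 48 along its y), white tray with small brown fruit under a clear lid, about 0.14 kg; origin at the centre of its underside, z up out of the lid. Three to five punnets are present, standing flat on the belt at the start; all are alike
- punnet3: closed fruit punnet, a 90 x 48 x 40 mm box (long side along its x, 48 along its y), white tray with small brown fruit under a clear lid, about 0.14 kg; origin at the centre of its underside, z up out of the lid. Three to five punnets are present, standing flat on the belt at the start; all are alike
- punnet4: closed fruit punnet, a 90 x 48 x 40 mm box (long side along its x, 48 along its y), white tray with small brown fruit under a clear lid, about 0.14 kg; origin at the centre of its underside, z up out of the lid. Three to five punnets are present, standing flat on the belt at the start; all are alike
- spray: bystander: white bottle 60 mm in diameter, 130 mm tall, behind the belt; origin at its underside
- tape: bystander: cardboard-coloured ring of tape 90 mm in diameter, 40 mm high, behind the belt; origin at its underside
- tub: bystander: grey open tub 90 mm in diameter, 70 mm tall, behind the belt; origin at its underside
Mind the look-alikes: they are no part of the job. Leave any orange, pink or turquoise look-alike of the punnet0 alone.

How it is judged:
On the way, in this order (a step that is already met when the one before it is completed fails the run):
1. the handle is off: tab hole over the hasp hole within 5 mm (horizontal distance between tab_hole and hasp_hole below 0.005 m), for 0.3 s.
2. with the holes still in line and no punnet yet in the crate, the sleeve is pulled fully back (horizontal distance between tab_hole and hasp_hole below 0.005 m and value of joint sleeve above 0.013 m and horizontal distance between each of punnet0, punnet1, punnet2, punnet3, punnet4 and crate_in above 0.18 m), for 0.2 s.
3. the sleeve is fully forward again, no punnet yet in the crate (value of joint sleeve below 0.002 m and horizontal distance between each of punnet0, punnet1, punnet2, punnet3, punnet4 and crate_in above 0.18 m), for 0.2 s.
At the end, for the whole second after the job is handed in: every punnet present is at rest flat on the crate floor (within 8 mm of it), inside the walls, lid up within about 8 degrees; tab hole within 5 mm of the hasp hole sideways; sleeve within 2 mm of fully forward (horizontal distance between tab_hole and hasp_hole below 0.005 m and velocity of joint handle below 0.05 rad/s and value of joint sleeve below 0.002 m and x of punnet0 in the frame of crate_in between -0.14 and 0.14 m and y of punnet0 in the frame of crate_in between -0.1 and 0.1 m and z of each of punnet0, punnet1, punnet2, punnet3, punnet4 in the frame of crate_in below 0.008 m and angle between each of punnet0, punnet1, punnet2, punnet3, punnet4's own z axis and vertical below 0.15 rad and linear speed of each of punnet0, punnet1, punnet2, punnet3, punnet4 below 0.03 m/s and x of punnet1 in the frame of crate_in between -0.14 and 0.14 m and y of punnet1 in the frame of crate_in between -0.1 and 0.1 m and x of punnet2 in the frame of crate_in between -0.14 and 0.14 m and y of punnet2 in the frame of crate_in between -0.1 and 0.1 m and x of punnet3 in the frame of crate_in between -0.14 and 0.14 m and y of punnet3 in the frame of crate_in between -0.1 and 0.1 m and x of punnet4 in the frame of crate_in between -0.14 and 0.14 m and y of punnet4 in the frame of crate_in between -0.1 and 0.1 m); the robot touches nothing.
It fails at once if a punnet is touched by the fingers while the isolator is not off (value of joint handle below 1.45 rad and (contact force between the fingers and punnet0 above 1 N or contact force between the fingers and punnet1 above 1 N or contact force between the fingers and punnet2 above 1 N or contact force between the fingers and punnet3 above 1 N or contact force between the fingers and punnet4 above 1 N)).
It fails at once if a bystander (bottle, tape, tub) is moved more than 60 mm (distance of any of spray, tape, tub from where it was at the start of the episode above 0.06 m).
Of punnet0, punnet1, punnet2, punnet3, punnet4 only 3 to 5 are there at a start; the rules pass over those that are not, and their reading is None.
At some moment in a run one of punnet0, punnet1, punnet2, punnet3, punnet4 may be knocked a few centimetres aside while the robot is not near it.
Once in a run the grip may slacken for a moment while it holds something.
It also fails if it takes over 210 s, if anything falls off the work surface, if the arm or the gripper's body presses on something with over 40 N, if the wrist force passes 120 N, or if a joint passes its speed limit or range.

## Robot

A 7-joint arm with a two-finger parallel gripper is mounted at the origin on the work surface. World frame = base frame: x ahead of the robot, y to its left, z up, the work surface at z = 0. Lengths are in m, angles in rad, forces in N, time in s.
With the tool pointing down it reaches from about 0.35 to 0.9 m from the base axis. Payload 19.9 kg.
Tool frame: the origin (TCP) lies at the very end of the fingers, on their centre line; the grasp point (between the pads) lies 19 mm behind it (bot.hold_point_z is the distance from the TCP to the grasp point, in m); z points along the fingers, y is the direction in which the jaws open and shut (so a half turn about z gives the same grasp; the last joint's range is limited). The gripper opens to 85 mm and grips with 20 to 120 N. Pads are 22 mm wide; open, the fingers measure 114 mm over their backs; the gripper's body (76 mm by 85 mm) begins 54 mm behind the grasp point. The pads swing forward as they close: fully open they stand 13 mm farther back than shut.
Start: joints at [-1.177, 0.417, -0.01, 1.614, 0.005, 1.111, -0.053], TCP at [0.263, 0.567, 0.231] pointing down, gripper open.
Joint ranges: [-2.81, 2.81], [-0.39, 2.02], [-1.27, 1.25], [0.06, 2.57], [-1.19, 4.33], [0.19, 2], [-2.82, 2.82]. Speed limits (rad/s): [1.89, 1.89, 2.39, 2.39, 3.01, 3.01, 3.01].

## Interface

Orientations are given as [roll, pitch, yaw] about the fixed x, y, z axes, in that order (R = Rz(yaw) Ry(pitch) Rx(roll)).
In Python, from bench import bot, viewer, finder gives the robot as it stands. The module is installed in compiled form; this text tells all that it offers.
- The arm moves only by the tool drive_tool, never from a script. Its argument "plan" is a list of rows, each an object of numbers: "jaw": the opening, from 0 (shut) to 1 (fully open); "dx", "dy", "dz": the shift along the tool's x, y, z in cm; "yaw": the turn about the tool's z in degrees. In form: [{"jaw": .., "dx": .., "dy": .., "dz": .., "yaw": ..}, ...]. A call has 1 to 10 rows; each row shifts and turns the commanded pose from where the row before left it, along the tool's axes as they then stand; what a row does not reach is not made up. A row lasts 1/8 s, in which the tool goes at most 62.5 mm and 10.7 degrees, less where a joint would pass 70% of its speed; a pose out of reach is approached as far as the arm can. A call is refused whole if a number of a shift passes 6.25 or a number of a turn 10.7, either way. A call with a gripper value outside its range is refused whole. The fingers move at their own pace and stop on an object; "squeeze" is the grip in N (left out, the last holds). Time passes only in rows, so rows that do not move let the fingers close. It gives the time, the measured TCP pose, the force and the opening at its end, in the units of the state.
- bot.state(): the state, without advancing time (a new reading comes with each control period).
- viewer.read_camera(name): name is "side" or "top" or "wrist"; returns a dict with "color" (400x640x3 uint8, blue, green, red), "mtx" (3x3 intrinsics, pixels), "R" (3x3) and "t" (3): a world point X has camera coordinates R X + t. Camera axes: x right, y down, z forward; pixel columns grow to the right and rows downward; lengths in m; the calibration is good to about 2 mm. A picture is of the moment at which its call begins. There is no depth.
- bot.finish_job(): hands the job in, once; it reports no verdict.
Trained networks look in a picture, given as the dict that the camera call returned (one of the last four; its "shot" number tells which), for a name from the list of things; names that differ only in an ending like _2 or _b are one class to them, and where a whole thing is asked for, a point or a joint stands for the part that bears it (a point fixed in the world has none). Each returns a list of dicts, best first, with "confidence" (0 to 1); they miss things now and then, are a little off and sometimes report something else, mostly with a low value. They report only what shows in the picture. A call takes as long as a camera call. They do not tell look-alikes from the thing itself.
- finder.recognise(name, picture): "bbox" ([centre column, centre row, width, height] in pixels, round what is visible of it).
The state is a dict: "clock": time; "joint_pos": joint angles; "qvel": joint speeds; "joint_efforts": joint torques, N m; "eef_pos": TCP position; "eef_rot": TCP orientation; "force": force on the tool from outside, world axes, zero at the start; "ft_torque": the same for the moment, N m; "finger_gap": finger opening in m.
Only numpy, scipy, OpenCV 4.12 (cv2) and the standard library are available. Lean on these libraries where they do the work, as an engineer would, in place of code of your own. Each camera call takes 0.05 s, during which the arm holds its last target.

## Working session

There is one attempt and no reset: what is moved stays moved. The work goes in short steps, Python scripts to look and compute and a tool call to move; the robot and the scene stay as the last step left them, time stands still between calls to the robot, and variables do not carry over. Pictures are saved under pics/ and viewed, and the job is handed in when it is done.

Besides the shell and the picture viewer there is one more tool, called after "Emit:" by a JSON object that holds its "name" and its "arguments". drive_tool: Moves the arm, as the interface text tells. Its arguments: {"type":"object","properties":{"plan":{"type":"array"},"squeeze":{"type":"number"}},"required":["plan"]}

```bash
mkdir -p pics; ls
python3 - <<'E'
from bench import bot, viewer, finder
import cv2
print(bot.state())
for n in ["side","top","wrist"]:
    p=viewer.read_camera(n); cv2.imwrite(f"pics/a_{n}.png",p["color"]); print(n,p["mtx"].round(1).tolist(),p["R"].round(3).tolist(),p["t"].round(3).tolist(),p["shot"])
    for k in ["isolator","handle","manifold","sleeve","belt","crate","punnet0","tab_hole","spray","tape","tub"]:
        try: print(k,[(round(d["confidence"],2),[round(float(x)) for x in d["bbox"]]) for d in finder.recognise(k,p)][:8])
        except Exception as e: print(k,e)
E
```

```text
pics
{'clock': 0.0, 'joint_pos': array([-1.17749585,  0.41798855, -0.01030662,  1.61417858,  0.00471409,
        1.110691  , -0.05298461]), 'qvel': array([-0.00012538, -0.00131596, -0.0010791 , -0.00030457,  0.00232832,
       -0.00145465,  0.00097235]), 'joint_efforts': array([ 2.56718879e-03, -8.64425325e+01,  6.80656023e-01, -4.34878349e+01,
        1.93184969e-02,  7.71053019e-03, -1.90932684e-05]), 'eef_pos': array([0.26313276, 0.56652462, 0.23064931]), 'eef_rot': array([-3.14035497e+00,  1.03306016e-04,  2.70682547e+00]), 'force': array([-0.19148327, -0.28082576,  0.1213715 ]), 'ft_torque': array([-0.00961639, -0.03616512, -0.01479197]), 'finger_gap': 0.08557768330189985}
side [[397.3, 0.0, 317.6], [0.0, 397.3, 201.4], [0.0, 0.0, 1.0]] [[0.994, -0.106, -0.015], [-0.078, -0.618, -0.782], [0.074, 0.779, -0.623]] [-0.47, 0.131, 1.119] 1
isolator [(0.66, [299, 157, 62, 49])]
handle [(0.57, [298, 146, 59, 20])]
manifold [(0.72, [376, 168, 60, 51])]
sleeve [(0.54, [364, 156, 14, 8])]
belt [(0.92, [334, 230, 134, 101]), (0.5, [306, 213, 33, 24]), (0.31, [298, 157, 57, 42])]
crate [(0.
[... 1113 characters left out ...]
0.85, [217, 205, 28, 58]), (0.7, [219, 202, 58, 60])]
spray [(0.61, [394, 113, 22, 26])]
tape [(0.89, [352, 119, 28, 31]), (0.42, [314, 206, 14, 32])]
tub [(0.77, [316, 119, 28, 29]), (0.72, [217, 199, 30, 60]), (0.49, [344, 202, 15, 27]), (0.24, [218, 202, 56, 59])]
wrist [[290.0, 0.0, 319.0], [0.0, 290.0, 200.4], [0.0, 0.0, 1.0]] [[0.421, 0.907, -0.002], [0.859, -0.398, 0.323], [0.292, -0.138, -0.946]] [-0.625, -0.043, 0.382] 3
isolator [(0.67, [231, 335, 131, 87])]
handle []
manifold []
sleeve []
belt [(0.97, [90, 355, 181, 88])]
crate []
punnet0 [(0.68, [103, 268, 86, 57]), (0.65, [156, 196, 87, 78]), (0.38, [36, 394, 18, 13])]
tab_hole []
spray []
tape []
tub [(0.37, [166, 377, 12, 8])]
```

Run:
```python
import cv2
a=cv2.imread("pics/a_top.png");cv2.imwrite("pics/a_top2.png",cv2.resize(a[90:310,180:500],None,fx=2.5,fy=2.5,interpolation=cv2.INTER_CUBIC))
a=cv2.imread("pics/a_side.png");cv2.imwrite("pics/a_side2.png",cv2.resize(a[120:400,200:500],None,fx=2.1,fy=2.1,interpolation=cv2.INTER_CUBIC))
```

```text
(no output)
```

View pics/a_top2.png

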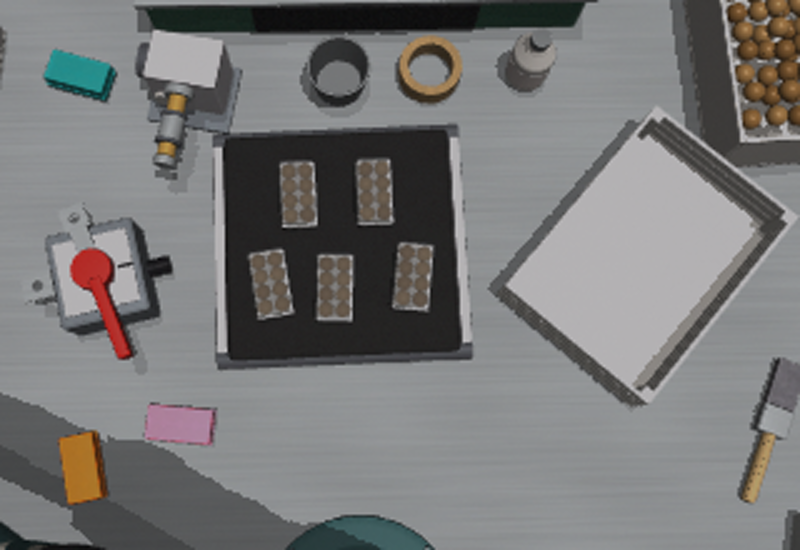

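View pics/a_side2.png

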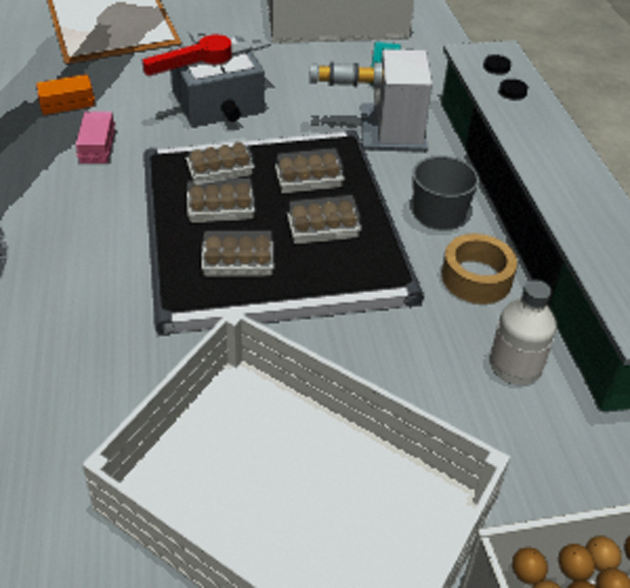

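View pics/a_wrist.png

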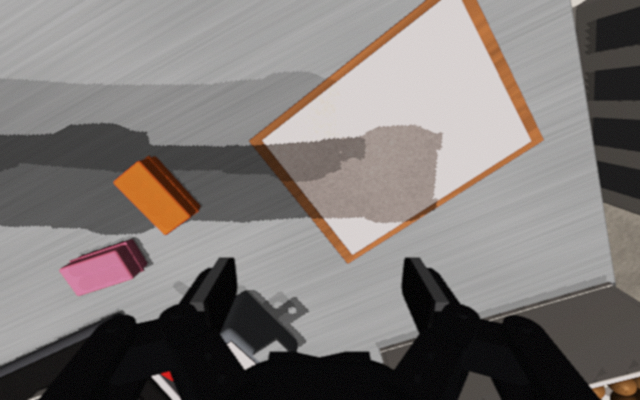

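```bash
cat > h.py <<'E'
from bench import bot, viewer, finder
import numpy as np, cv2
def p2w(p,u,v,z):
    d=p["R"].T@np.linalg.inv(p["mtx"])@np.array([u,v,1.]); c=-p["R"].T@p["t"]
    return c+d*(z-c[2])/d[2]
def w2p(p,X):
    q=p["mtx"]@(p["R"]@np.asarray(X,float)+p["t"]); return q[:2]/q[2]
def crop(p,name,x0,y0,x1,y1,f):
    cv2.imwrite("pics/"+name,cv2.resize(p["color"][y0:y1,x0:x1],None,fx=f,fy=f,interpolation=cv2.INTER_CUBIC))
def tri(obs):  # obs: list of (pic,u,v)
    A=[];b=[]
    for p,u,v in obs:
        M=p["mtx"]@np.c_[p["R"],p["t"]]
        for r in (u*M[2]-M[0],v*M[2]-M[1]): A.append(r[:3]);b.append(-r[3])
    return np.linalg.lstsq(np.array(A),np.array(b),rcond=None)[0]
def go(x,y,z,yaw=None):
    """print total tool-frame shift (cm) and turn (deg) from present pose, shift in the present tool axes"""
    s=bot.state(); y0=s["eef_rot"][2]
    R=cv2.Rodrigues(np.array([0,0,y0]))[0]@np.diag([1,-1,-1])
    d=R.T@(np.array([x,y,z])-s["eef_pos"])*100
    t=0 if yaw is None else -np.degrees((yaw-y0+np.pi)%(2*np.pi)-np.pi)
    print("dx dy dz cm",d.round(2),"yaw deg",round(t,1),"t",s["clock"])
def st():
    s=bot.state();print("t",round(s["clock"],2),"pos",s["eef_pos"].round(4),"rot",s["eef_rot"].round(4),"F",s["force"].round(1),"gap",round(s["finger_gap"],4),"q",s["joint_pos"].round(2))
E
python3 - <<'E'
from h import *
p=viewer.read_camera("top")
crop(p,"b1.png",180,95,290,245,5.2/1.3)
f=2.5
for n,u,v,z in [("axis",92,268,.122),("leverend",125,350,.118),("tab",75,218,.09),("ear",38,288,.089),("sleeve",172,127,.113),("couplerend",165,163,.1),("crTL",655,110,.08),("crR",795,215,.08),("crB",642,400,.08),("crL",492,288,.08),("p1",270,285,.07),("p2",335,288,.07),("p3",412,277,.07),("p4",298,193,.07),("p5",374,190,.07)]:
    print(n,p2w(p,180+u/f,90+v/f,z).round(3))
E
```

```text
axis [0.457 0.341 0.122]
leverend [0.351 0.296 0.118]
tab [0.531 0.374 0.09 ]
ear [0.438 0.42  0.089]
sleeve [0.649 0.243 0.113]
couplerend [0.603 0.254 0.1  ]
crTL [ 0.674 -0.414  0.08 ]
crR [ 0.524 -0.591  0.08 ]
crB [ 0.281 -0.369  0.08 ]
crL [ 0.431 -0.18   0.08 ]
p1 [0.44  0.115 0.07 ]
p2 [0.435 0.028 0.07 ]
p3 [ 0.448 -0.075  0.07 ]
p4 [0.567 0.077 0.07 ]
p5 [ 0.569 -0.027  0.07 ]
```

View pics/b1.png

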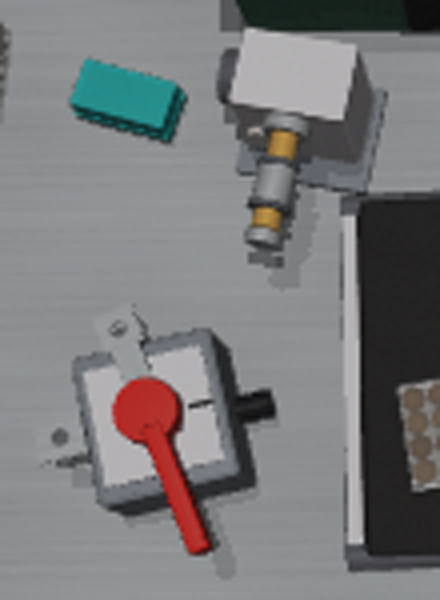

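Run:
```python
from h import *
go(.39,.31,.32,.40)
```

```text
dx dy dz cm [-22.31 -17.95  -8.87] yaw deg 132.2 t 1.85
```

Emit:
{"name": "drive_tool", "arguments": {"plan": [{"dz": -4.5}, {"dz": -4.4}, {"dx": -4.5, "dy": -3.6}, {"dx": -4.5, "dy": -3.6}, {"dx": -4.5, "dy": -3.6}, {"dx": -4.5, "dy": -3.6}, {"dx": -4.3, "dy": -3.5}, {"yaw": 10.2}, {"yaw": 10.2}, {"yaw": 10.2}]}}

```text
$.plan[0]: bad value
```

Emit:
{"name": "drive_tool", "arguments": {"plan": [{"yaw": 10.2}, {"yaw": 10.2}, {"yaw": 10.2}, {"yaw": 10.2}, {"yaw": 10.2}, {"yaw": 10.2}, {"yaw": 10.2}, {"yaw": 10.2}, {"yaw": 10.2}, {"yaw": 10}]}}

```text
$.plan[0]: bad value
```

Run:
```python
from h import *
st(); go(.39,.31,.32,.40)
p=viewer.read_camera("wrist"); cv2.imwrite("pics/c1.png",p["color"])
for k in ["handle","isolator","tab_hole"]: print(k,finder.recognise(k,p)[:2])
for X in [(.457,.341,.122),(.351,.296,.118),(.531,.374,.09),(.438,.42,.089)]: print(w2p(p,X).round(0))
```

```text
t 1.85 pos [0.2632 0.5668 0.2313] rot [-3.1415  0.      2.7068] F [-0.9 -0.2 -0.2] gap 0.0849 q [-1.18  0.42 -0.01  1.61  0.    1.11 -0.05]
dx dy dz cm [-22.31 -17.95  -8.87] yaw deg 132.2 t 1.85
handle []
isolator [{'bbox': [231.4, 335.5, 131.6, 88.3], 'confidence': 0.87}, {'bbox': [35.5, 392.6, 19.6, 14.8], 'confidence': 0.63}]
tab_hole [{'bbox': [167.9, 377.7, 10.3, 8.2], 'confidence': 0.53}]
[218. 408.]
[137. 356.]
[274. 412.]
[272. 353.]
```

View pics/c1.png

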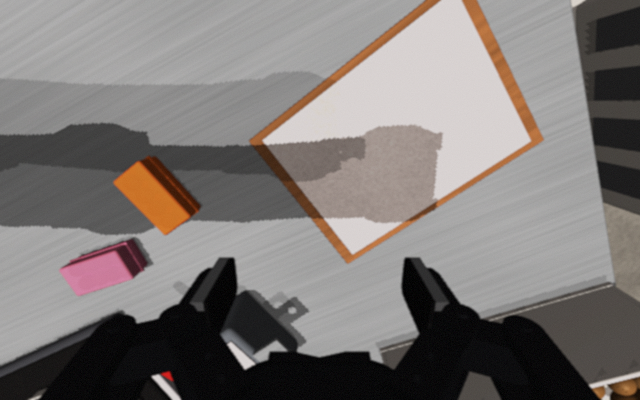

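Emit:
{"name": "drive_tool", "arguments": {"plan": [{"jaw": 1, "dx": 0, "dy": 0, "dz": -4.5, "yaw": 0}, {"jaw": 1, "dx": 0, "dy": 0, "dz": -4.4, "yaw": 0}, {"jaw": 1, "dx": -4.5, "dy": -3.6, "dz": 0, "yaw": 0}, {"jaw": 1, "dx": -4.5, "dy": -3.6, "dz": 0, "yaw": 0}, {"jaw": 1, "dx": -4.5, "dy": -3.6, "dz": 0, "yaw": 0}, {"jaw": 1, "dx": -4.5, "dy": -3.6, "dz": 0, "yaw": 0}, {"jaw": 1, "dx": -4.3, "dy": -3.5, "dz": 0, "yaw": 0}, {"jaw": 1, "dx": 0, "dy": 0, "dz": 0, "yaw": 10.2}, {"jaw": 1, "dx": 0, "dy": 0, "dz": 0, "yaw": 10.2}, {"jaw": 1, "dx": 0, "dy": 0, "dz": 0, "yaw": 10.2}]}}

```text
clock: 3.3
eef_pos: [0.3902, 0.3104, 0.3204]
eef_rot: [3.141, -0.0, 2.166]
force: [-1.2, 0.4, 0.1]
finger_gap: 0.0856
```

Emit:
{"name": "drive_tool", "arguments": {"plan": [{"jaw": 1, "dx": 0, "dy": 0, "dz": 0, "yaw": 10.2}, {"jaw": 1, "dx": 0, "dy": 0, "dz": 0, "yaw": 10.2}, {"jaw": 1, "dx": 0, "dy": 0, "dz": 0, "yaw": 10.2}, {"jaw": 1, "dx": 0, "dy": 0, "dz": 0, "yaw": 10.2}, {"jaw": 1, "dx": 0, "dy": 0, "dz": 0, "yaw": 10.2}, {"jaw": 1, "dx": 0, "dy": 0, "dz": 0, "yaw": 10.2}, {"jaw": 1, "dx": 0, "dy": 0, "dz": 0, "yaw": 10.2}, {"jaw": 1, "dx": 0, "dy": 0, "dz": 0, "yaw": 10.2}, {"jaw": 1, "dx": 0, "dy": 0, "dz": 0, "yaw": 10.2}, {"jaw": 1, "dx": 0, "dy": 0, "dz": 0, "yaw": 10}]}}

```text
clock: 4.55
eef_pos: [0.3901, 0.3106, 0.3204]
eef_rot: [-3.142, -0.0, 0.39]
force: [0.6, -0.1, 0.5]
finger_gap: 0.0851
```

Run:
```python
from h import *
st(); go(.39,.31,.32,.40)
p=viewer.read_camera("wrist"); cv2.imwrite("pics/c2.png",p["color"])
for k in ["handle","isolator","tab_hole"]: print(k,finder.recognise(k,p)[:2])
for X in [(.457,.341,.122),(.351,.296,.118),(.531,.374,.09),(.438,.42,.089)]: print(w2p(p,X).round(0))
```

```text
t 4.55 pos [0.3901 0.3106 0.3204] rot [-3.1416e+00 -1.0000e-04  3.9020e-01] F [ 0.6 -0.1  0.5] gap 0.0851 q [-1.    0.11  0.29  1.81 -0.03  1.22 -1.88]
dx dy dz cm [-0.03  0.05  0.04] yaw deg -0.6 t 4.55
handle [{'bbox': [314.8, 113.2, 46.7, 195.7], 'confidence': 0.55}]
isolator [{'bbox': [570.5, 221.2, 83.7, 62.7], 'confidence': 0.74}, {'bbox': [306.4, 113.7, 144.2, 193.3], 'confidence': 0.57}]
tab_hole [{'bbox': [314.8, 114.6, 50.4, 192.0], 'confidence': 0.84}]
[316. 111.]
[317. 206.]
[314.  36.]
[250.  99.]
```

View pics/c2.png

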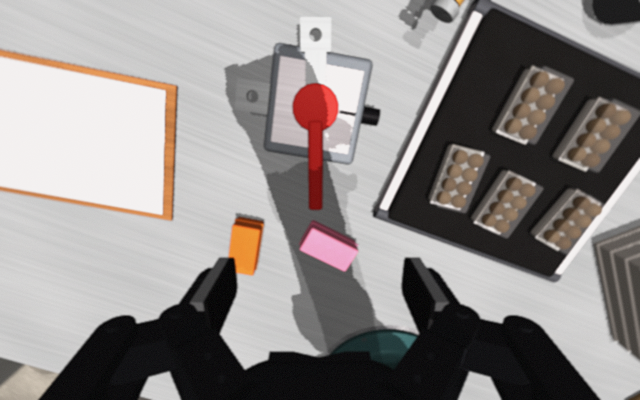

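Run:
```python
from h import *
p=viewer.read_camera("wrist")
crop(p,"c3.png",220,0,400,220,3.5*.78)
q=viewer.read_camera("top"); crop(q,"c4.png",180,95,290,245,4)
for n,u,v,z in [("axis",315.5,107,.122),("leverend",316,208,.105),("tab",315.5,35,.091),("ear",252,96,.089)]:
    print(n,p2w(p,u,v,z).round(4))
```

```text
axis [0.4604 0.3437 0.122 ]
leverend [0.3433 0.2941 0.105 ]
tab [0.5316 0.3738 0.091 ]
ear [0.4414 0.4197 0.089 ]
```

View pics/c3.png

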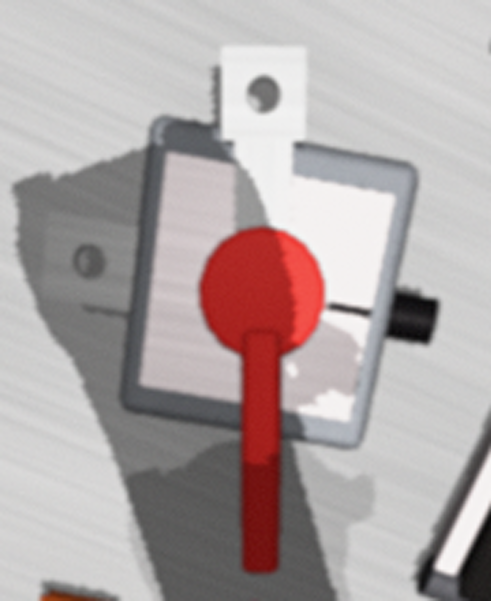

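View pics/c4.png

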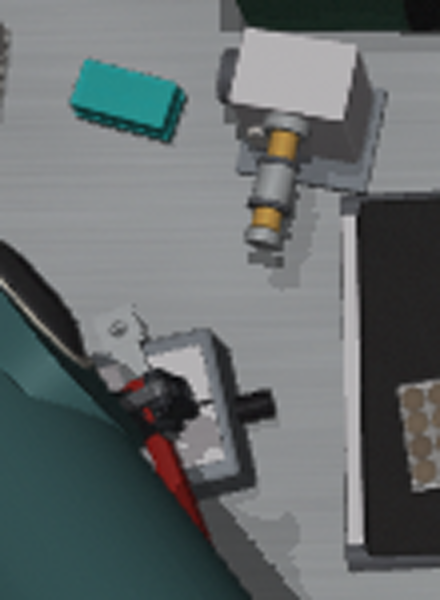

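Run:
```python
from h import *
go(.373,.3066,.089,.4006)
```

```text
dx dy dz cm [-1.73 -0.3  23.13] yaw deg -0.1 t 4.85
```

Emit:
{"name": "drive_tool", "arguments": {"plan": [{"jaw": 1, "dx": -1.7, "dy": -0.3, "dz": 0, "yaw": 0}, {"jaw": 1, "dx": 0, "dy": 0, "dz": 5, "yaw": 0}, {"jaw": 1, "dx": 0, "dy": 0, "dz": 5, "yaw": 0}, {"jaw": 1, "dx": 0, "dy": 0, "dz": 5, "yaw": 0}, {"jaw": 1, "dx": 0, "dy": 0, "dz": 4, "yaw": 0}, {"jaw": 1, "dx": 0, "dy": 0, "dz": 2.5, "yaw": 0}, {"jaw": 1, "dx": 0, "dy": 0, "dz": 1.6, "yaw": 0}, {"jaw": 1, "dx": 0, "dy": 0, "dz": 0, "yaw": 0}]}}

```text
clock: 5.85
eef_pos: [0.3727, 0.3065, 0.089]
eef_rot: [3.141, 0.001, 0.397]
force: [-0.1, 0.0, 0.8]
finger_gap: 0.0854
```

Run:
```python
from h import *
st();go(.373,.3066,.089,.4006)
p=viewer.read_camera("wrist"); cv2.imwrite("pics/d1.png",p["color"])
```

```text
t 5.85 pos [0.3727 0.3065 0.089 ] rot [3.1411e+00 1.2000e-03 3.9670e-01] F [-0.1  0.   0.8] gap 0.0854 q [-0.96  0.38  0.25  2.08 -0.14  0.7  -1.8 ]
dx dy dz cm [ 0.03  0.01 -0.  ] yaw deg -0.2 t 5.85
```

View pics/d1.png

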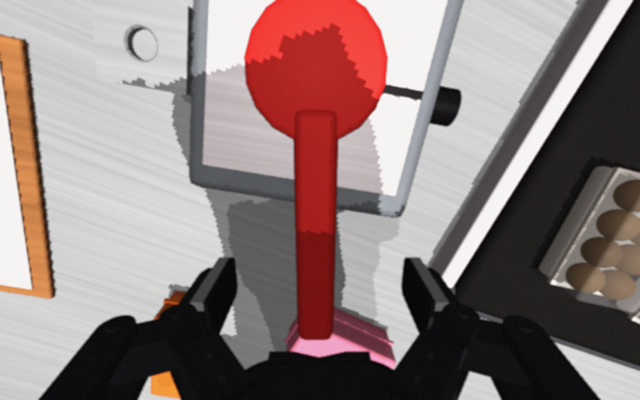

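Emit:
{"name": "drive_tool", "arguments": {"plan": [{"jaw": 0, "dx": 0, "dy": 0, "dz": 0, "yaw": 0}, {"jaw": 0, "dx": 0, "dy": 0, "dz": 0, "yaw": 0}, {"jaw": 0, "dx": 0, "dy": 0, "dz": 0, "yaw": 0}, {"jaw": 0, "dx": 0, "dy": 0, "dz": 0, "yaw": 0}, {"jaw": 0, "dx": 0, "dy": 0, "dz": 0, "yaw": 0}, {"jaw": 0, "dx": 0, "dy": 0, "dz": 0, "yaw": 0}], "squeeze": 50}}

```text
clock: 6.65
eef_pos: [0.3732, 0.3071, 0.0896]
eef_rot: [-3.141, -0.0, 0.397]
force: [-3.1, 0.3, 7.7]
finger_gap: 0.0174
```

Emit:
{"name": "drive_tool", "arguments": {"plan": [{"jaw": 0, "dx": 0.05, "dy": 0.99, "dz": 0, "yaw": -6}, {"jaw": 0, "dx": 0.05, "dy": 0.99, "dz": 0, "yaw": -6}, {"jaw": 0, "dx": 0.05, "dy": 0.99, "dz": 0, "yaw": -6}, {"jaw": 0, "dx": 0.05, "dy": 0.99, "dz": 0, "yaw": -6}, {"jaw": 0, "dx": 0.05, "dy": 0.99, "dz": 0, "yaw": -6}, {"jaw": 0, "dx": 0.05, "dy": 0.99, "dz": 0, "yaw": -6}, {"jaw": 0, "dx": 0, "dy": 0, "dz": 0, "yaw": 0}]}}

```text
clock: 7.52
eef_pos: [0.412, 0.2633, 0.0897]
eef_rot: [3.141, -0.002, 1.027]
force: [0.2, 6.2, 2.1]
finger_gap: 0.0173
```

Run:
```python
from h import *
st()
a=np.array([.4604,.3437]); s=bot.state();d=s["eef_pos"][:2]-a;print(np.hypot(*d)*1000,np.degrees(np.arctan2(d[1],d[0]))%360,np.degrees(s["eef_rot"][2])+180)
```

```text
t 7.53 pos [0.412  0.2633 0.0897] rot [ 3.1415e+00 -2.1000e-03  1.0269e+00] F [0.2 6.2 2.1] gap 0.0173 q [-0.73  0.38  0.12  2.07 -0.07  0.7  -1.11]
93.85277581236689 238.9532204325169 238.83564708433073
```

Emit:
{"name": "drive_tool", "arguments": {"plan": [{"jaw": 0, "dx": 0.05, "dy": 0.99, "dz": 0, "yaw": -6}, {"jaw": 0, "dx": 0.05, "dy": 0.99, "dz": 0, "yaw": -6}, {"jaw": 0, "dx": 0.05, "dy": 0.99, "dz": 0, "yaw": -6}, {"jaw": 0, "dx": 0.05, "dy": 0.99, "dz": 0, "yaw": -6}, {"jaw": 0, "dx": 0.05, "dy": 0.99, "dz": 0, "yaw": -6}, {"jaw": 0, "dx": 0.05, "dy": 0.99, "dz": 0, "yaw": -6}, {"jaw": 0, "dx": 0.05, "dy": 0.99, "dz": 0, "yaw": -6}, {"jaw": 0, "dx": 0.01, "dy": 0.5, "dz": 0, "yaw": -3}, {"jaw": 0, "dx": 0, "dy": 0, "dz": 0, "yaw": 0}, {"jaw": 0, "dx": 0, "dy": 0, "dz": 0, "yaw": 0}]}}

```text
clock: 8.78
eef_pos: [0.4826, 0.2535, 0.0897]
eef_rot: [3.141, -0.002, 1.812]
force: [-3.8, 12.5, 3.1]
finger_gap: 0.0174
```

Run:
```python
from h import *
st()
a=np.array([.4604,.3437]); s=bot.state();d=s["eef_pos"][:2]-a;print(np.hypot(*d)*1000,np.degrees(np.arctan2(d[1],d[0]))%360,np.degrees(s["eef_rot"][2])+180)
p=viewer.read_camera("wrist"); cv2.imwrite("pics/d2.png",p["color"])
q=viewer.read_camera("top"); crop(q,"d3.png",180,95,290,245,4)
```

```text
t 8.78 pos [0.4826 0.2535 0.0897] rot [ 3.1407e+00 -2.4000e-03  1.8122e+00] F [-3.8 12.5  3.1] gap 0.0174 q [-0.5   0.46 -0.05  1.93  0.03  0.76 -0.32]
92.92761694492258 283.8037476233571 283.8315984406897
```

View pics/d2.png

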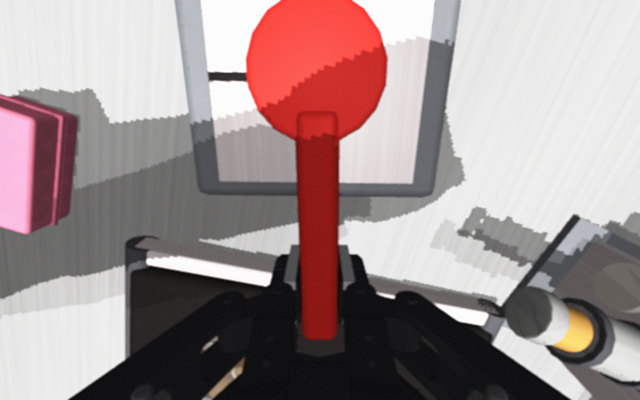

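View pics/d3.png

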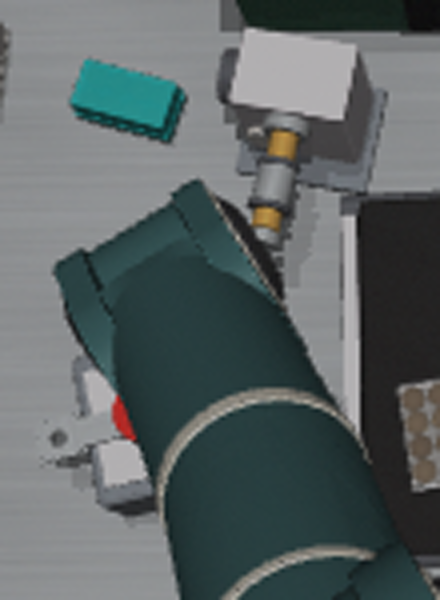

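Emit:
{"name": "drive_tool", "arguments": {"plan": [{"jaw": 0.6, "dx": 0, "dy": 0, "dz": 0, "yaw": 0}, {"jaw": 0.6, "dx": 0, "dy": 0, "dz": 0, "yaw": 0}, {"jaw": 0.6, "dx": 0, "dy": 0, "dz": 0, "yaw": 0}, {"jaw": 0.6, "dx": 0, "dy": 0, "dz": -4, "yaw": 0}, {"jaw": 0.6, "dx": 0, "dy": 0, "dz": -6, "yaw": 0}, {"jaw": 0.6, "dx": 0, "dy": 0, "dz": -6, "yaw": 0}, {"jaw": 0.6, "dx": 0, "dy": 0, "dz": -6, "yaw": 0}, {"jaw": 0.6, "dx": -3, "dy": 0, "dz": 0, "yaw": 0}, {"jaw": 0.6, "dx": 0, "dy": 0, "dz": 0, "yaw": 0}]}}

```text
clock: 10.0
eef_pos: [0.4908, 0.2198, 0.3098]
eef_rot: [3.141, 0.001, 1.807]
force: [-0.2, -0.1, 0.6]
finger_gap: 0.0512
```

Run:
```python
from h import *
st()
p=viewer.read_camera("wrist"); cv2.imwrite("pics/e1.png",p["color"])
```

```text
t 10.0 pos [0.4908 0.2198 0.3098] rot [3.1406e+00 6.0000e-04 1.8066e+00] F [-0.2 -0.1  0.6] gap 0.0512 q [-0.46  0.19 -0.03  1.73  0.01  1.21 -0.25]
```

View pics/e1.png

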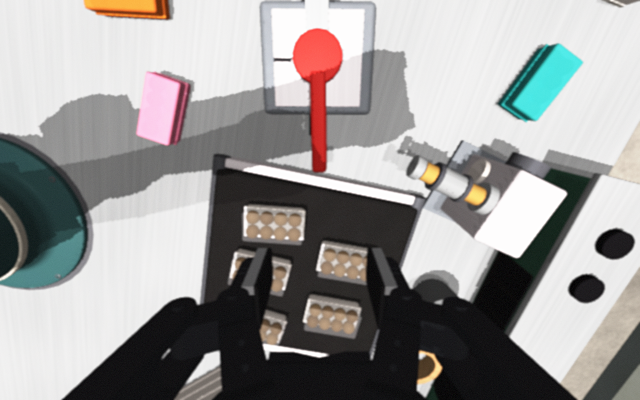

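Emit:
{"name": "drive_tool", "arguments": {"plan": [{"jaw": 0.6, "dx": 5, "dy": 0, "dz": 0, "yaw": 0}, {"jaw": 0.6, "dx": 5, "dy": 0, "dz": 0, "yaw": 0}, {"jaw": 0.6, "dx": 0, "dy": 0, "dz": 0, "yaw": 0}]}}

```text
clock: 10.42
eef_pos: [0.4642, 0.3232, 0.3084]
eef_rot: [-3.14, -0.001, 1.816]
force: [0.7, -0.6, 0.1]
finger_gap: 0.0515
```

Run:
```python
from h import *
st()
p=viewer.read_camera("wrist"); cv2.imwrite("pics/e2.png",p["color"])
crop(p,"e3.png",220,0,420,160,3.8)
```

```text
t 10.43 pos [0.4642 0.3232 0.3084] rot [-3.1398e+00 -8.0000e-04  1.8158e+00] F [ 0.7 -0.6  0.1] gap 0.0515 q [-0.58  0.25 -0.09  1.67  0.02  1.23 -0.44]
```

View pics/e2.png

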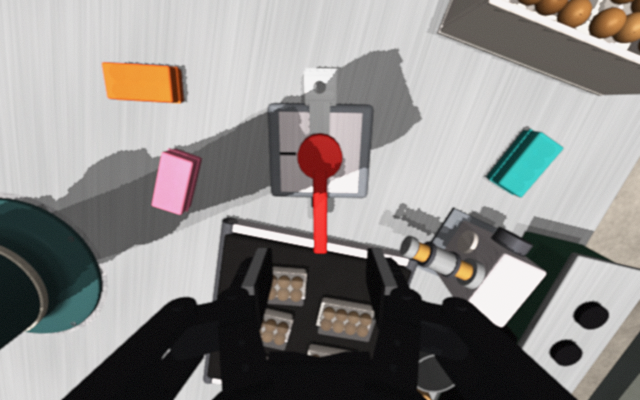

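View pics/e3.png

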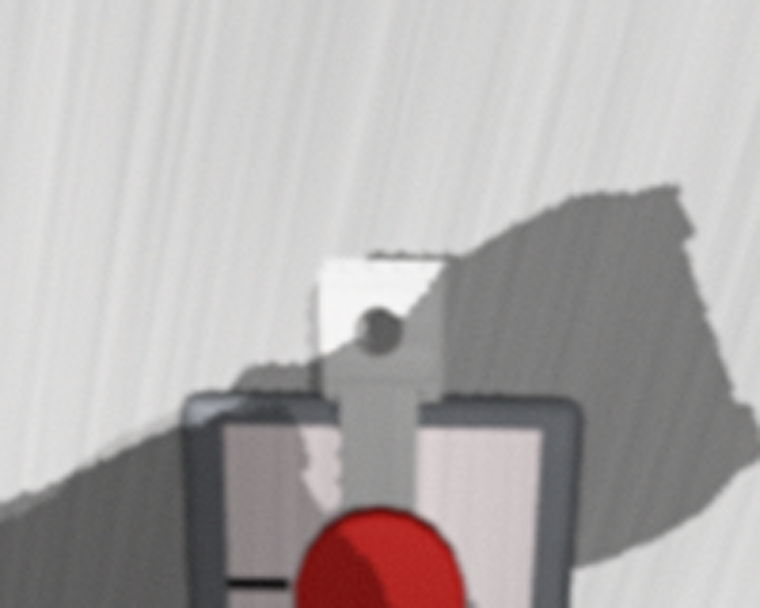

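Run:
```python
from h import *
p=viewer.read_camera("wrist")
print(p2w(p,320,87.1,.091))
crop(p,"f1.png",380,200,560,330,4.4)
q=viewer.read_camera("top"); crop(q,"f2.png",215,95,295,175,7)
```

```text
[0.44299174 0.41648594 0.091     ]
```

View pics/f1.png

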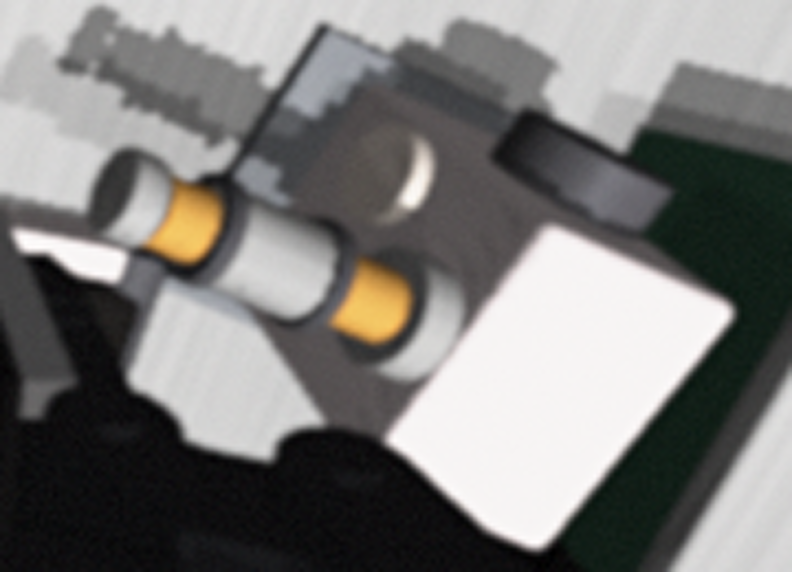

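View pics/f2.png

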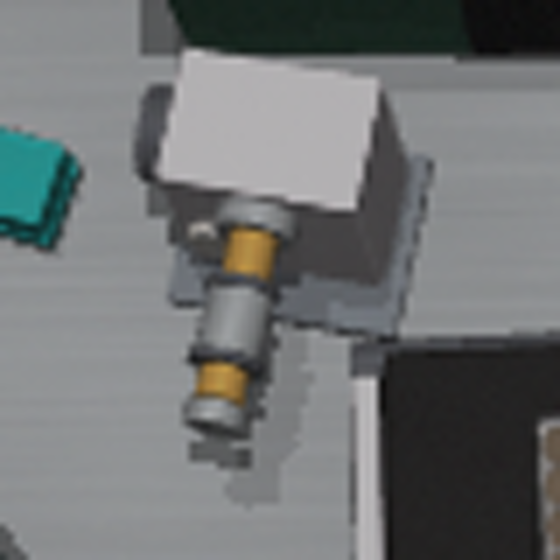

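Run:
```python
from h import *
p=viewer.read_camera("wrist");q=viewer.read_camera("top");r=viewer.read_camera("side")
crop(r,"f3.png",340,130,420,200,8)
for n,a,b in [("fy",(422,250.5),(246.7,149.6)),("by",(464.5,268.2),(250.7,131)),("sl",(441.8,258.6),(248.1,140.4)),("end",(380+130/4.4,200+197/4.4),(215+213/7,95+415/7))]:
    print(n,tri([(p,*a),(q,*b)]).round(4),p2w(p,*a,.1).round(4),p2w(q,*b,.1).round(4))
```

```text
fy [0.6202 0.2498 0.1123] [0.6293 0.245  0.1   ] [0.6223 0.2516 0.1   ]
by [0.6847 0.2378 0.1129] [0.6965 0.2328 0.1   ] [0.6876 0.2393 0.1   ]
sl [0.6508 0.2453 0.1134] [0.6601 0.2396 0.1   ] [0.6545 0.2475 0.1   ]
end [0.6036 0.2536 0.1108] [0.6099 0.2492 0.1   ] [0.6061 0.2555 0.1   ]
```

View pics/f3.png

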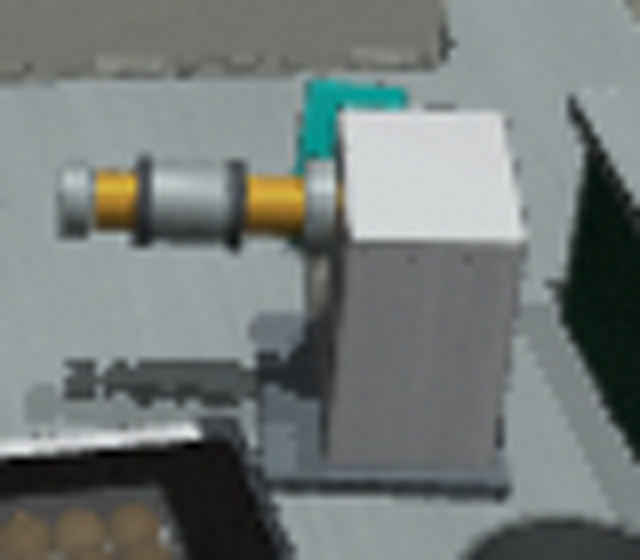

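Run:
```python
from h import *
r=viewer.read_camera("side");q=viewer.read_camera("top")
print(p2w(r,363.8,155,.1),p2w(r,354.5,155,.1),p2w(r,374.4,155.4,.1),tri([(r,363.8,155),(q,248.1,140.4)]))
go(.70,.236,.27,2.95)
```

```text
[0.65286935 0.24779685 0.1       ] [0.62282518 0.25175392 0.1       ] [0.68653253 0.24088934 0.1       ] [0.65353445 0.24737996 0.10048381]
dx dy dz cm [-13.51  20.73   3.93] yaw deg -65.4 t 10.825
```

Emit:
{"name": "drive_tool", "arguments": {"plan": [{"jaw": 0.8, "dx": -3, "dy": 4.6, "dz": 0, "yaw": 0}, {"jaw": 0.8, "dx": -3, "dy": 4.6, "dz": 0, "yaw": 0}, {"jaw": 0.8, "dx": -3, "dy": 4.6, "dz": 0, "yaw": 0}, {"jaw": 0.8, "dx": -4.5, "dy": 4.6, "dz": 0, "yaw": 0}, {"jaw": 0.8, "dx": 0, "dy": 2.3, "dz": 2, "yaw": -10}, {"jaw": 0.8, "dx": 0, "dy": 0, "dz": 2, "yaw": -10}, {"jaw": 0.8, "dx": 0, "dy": 0, "dz": 0, "yaw": -10}, {"jaw": 0.8, "dx": 0, "dy": 0, "dz": 0, "yaw": -10}, {"jaw": 0.8, "dx": 0, "dy": 0, "dz": 0, "yaw": -10}, {"jaw": 0.8, "dx": 0, "dy": 0, "dz": 0, "yaw": -10}]}}

```text
clock: 12.08
eef_pos: [0.698, 0.2373, 0.2692]
eef_rot: [-3.141, -0.0, 2.862]
force: [-0.1, 0.7, 0.6]
finger_gap: 0.0685
```

Emit:
{"name": "drive_tool", "arguments": {"plan": [{"jaw": 0.8, "dx": 0, "dy": 0, "dz": 0, "yaw": -5.5}, {"jaw": 0.8, "dx": 0, "dy": 0, "dz": 0, "yaw": 0}, {"jaw": 0.8, "dx": 0, "dy": 0, "dz": 0, "yaw": 0}]}}

```text
clock: 12.45
eef_pos: [0.698, 0.2375, 0.2692]
eef_rot: [-3.141, -0.0, 2.95]
force: [-1.0, -0.4, 0.3]
finger_gap: 0.0684
```

Run:
```python
from h import *
st()
p=viewer.read_camera("wrist"); cv2.imwrite("pics/g1.png",p["color"])
print(w2p(p,(.6535,.2475,.1)),w2p(p,(.6228,.2518,.1)))
```

```text
t 12.45 pos [0.698  0.2375 0.2692] rot [-3.1414 -0.      2.9501] F [-1.  -0.4  0.3] gap 0.0684 q [-0.23  0.61 -0.23  1.23  0.14  1.31  0.92]
[320.6822626  138.18726706] [319.15964426 107.56869524]
```

View pics/g1.png

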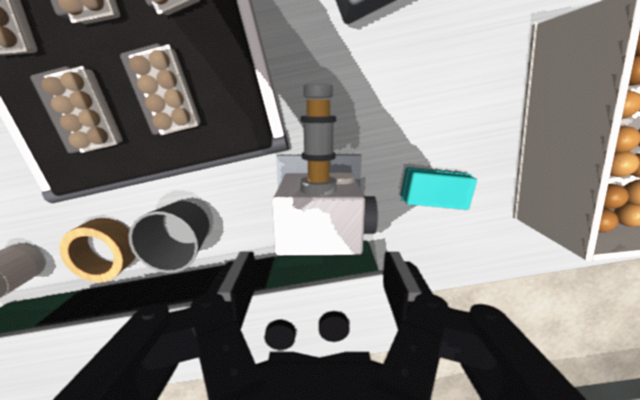

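Run:
```python
from h import *
go(.6535,.2475,.082,2.95)
```

```text
dx dy dz cm [ 4.55  0.12 18.73] yaw deg 0.0 t 12.5
```

Emit:
{"name": "drive_tool", "arguments": {"plan": [{"jaw": 0.9, "dx": 4.5, "dy": 0, "dz": 0, "yaw": 0}, {"jaw": 0.9, "dx": 0, "dy": 0, "dz": 5, "yaw": 0}, {"jaw": 0.9, "dx": 0, "dy": 0, "dz": 5, "yaw": 0}, {"jaw": 0.9, "dx": 0, "dy": 0, "dz": 4, "yaw": 0}, {"jaw": 0.9, "dx": 0, "dy": 0, "dz": 3, "yaw": 0}, {"jaw": 0.9, "dx": 0, "dy": 0, "dz": 1.7, "yaw": 0}, {"jaw": 0.9, "dx": 0, "dy": 0, "dz": 0, "yaw": 0}]}}

```text
clock: 13.38
eef_pos: [0.6534, 0.2462, 0.0817]
eef_rot: [-3.141, -0.001, 2.952]
force: [0.2, 0.2, 0.3]
finger_gap: 0.0769
```

Run:
```python
from h import *
st();go(.6535,.2475,.082,2.95)
p=viewer.read_camera("wrist"); cv2.imwrite("pics/g2.png",p["color"])
```

```text
t 13.38 pos [0.6534 0.2462 0.0817] rot [-3.1408e+00 -1.1000e-03  2.9523e+00] F [0.2 0.2 0.3] gap 0.0769 q [-0.26  0.71 -0.22  1.51  0.18  0.94  0.85]
dx dy dz cm [ 0.01  0.13 -0.03] yaw deg 0.1 t 13.375
```

View pics/g2.png

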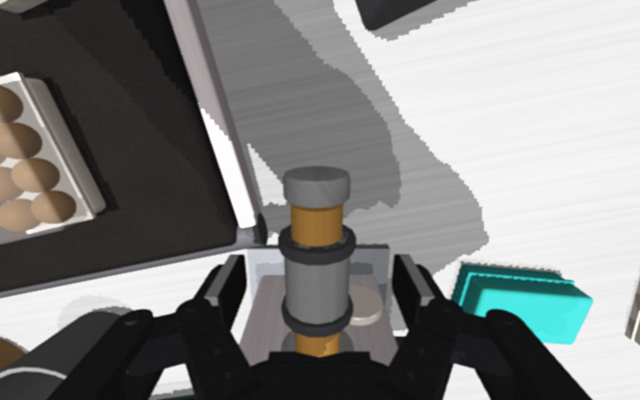

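Emit:
{"name": "drive_tool", "arguments": {"plan": [{"jaw": 0, "dx": 0, "dy": 0, "dz": 0, "yaw": 0}, {"jaw": 0, "dx": 0, "dy": 0, "dz": 0, "yaw": 0}, {"jaw": 0, "dx": 0, "dy": 0, "dz": 0, "yaw": 0}, {"jaw": 0, "dx": 0, "dy": 0, "dz": 0, "yaw": 0}, {"jaw": 0, "dx": 0, "dy": 0, "dz": 0, "yaw": 0}], "squeeze": 60}}

```text
clock: 14.05
eef_pos: [0.6539, 0.2451, 0.0835]
eef_rot: [-3.14, 0.001, 2.952]
force: [-6.1, -7.3, 12.7]
finger_gap: 0.0305
```

Emit:
{"name": "drive_tool", "arguments": {"plan": [{"jaw": 0, "dx": -0.3, "dy": 0, "dz": 0, "yaw": 0}, {"jaw": 0, "dx": -0.3, "dy": 0, "dz": 0, "yaw": 0}, {"jaw": 0, "dx": -0.3, "dy": 0, "dz": 0, "yaw": 0}, {"jaw": 0, "dx": -0.3, "dy": 0, "dz": 0, "yaw": 0}, {"jaw": 0, "dx": -0.3, "dy": 0, "dz": 0, "yaw": 0}, {"jaw": 0, "dx": 0, "dy": 0, "dz": 0, "yaw": 0}]}}

```text
clock: 14.8
eef_pos: [0.6682, 0.2423, 0.0834]
eef_rot: [-3.14, -0.001, 2.952]
force: [-12.1, -7.6, 15.9]
finger_gap: 0.0305
```

Run:
```python
from h import *
st()
p=viewer.read_camera("wrist"); cv2.imwrite("pics/g3.png",p["color"])
```

```text
t 14.8 pos [0.6682 0.2423 0.0834] rot [-3.1398e+00 -6.0000e-04  2.9521e+00] F [-12.1  -7.6  15.9] gap 0.0305 q [-0.25  0.73 -0.22  1.47  0.18  0.96  0.87]
```

View pics/g3.png

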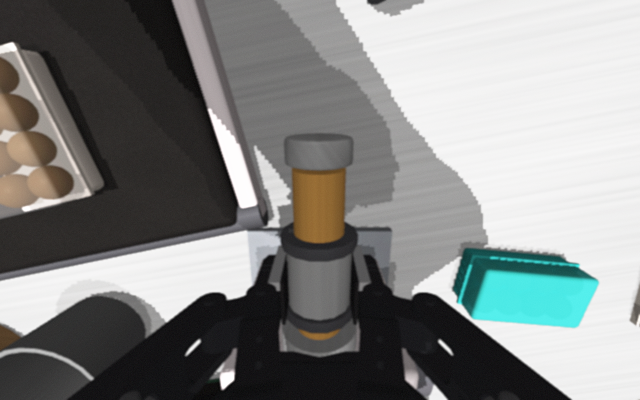

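Emit:
{"name": "drive_tool", "arguments": {"plan": [{"jaw": 0, "dx": -0.2, "dy": 0, "dz": 0, "yaw": 0}, {"jaw": 0, "dx": -0.2, "dy": 0, "dz": 0, "yaw": 0}, {"jaw": 0, "dx": 0, "dy": 0, "dz": 0, "yaw": 0}, {"jaw": 0, "dx": 0, "dy": 0, "dz": 0, "yaw": 0}, {"jaw": 0, "dx": 0, "dy": 0, "dz": 0, "yaw": 0}, {"jaw": 0, "dx": 0, "dy": 0, "dz": 0, "yaw": 0}]}}

```text
clock: 15.6
eef_pos: [0.6697, 0.2421, 0.0833]
eef_rot: [-3.138, -0.005, 2.953]
force: [-30.1, -9.2, 26.9]
finger_gap: 0.0304
```

Run:
```python
from h import *
st()
p=viewer.read_camera("wrist"); cv2.imwrite("pics/g4.png",p["color"][100:400,150:490])
```

```text
t 15.6 pos [0.6697 0.2421 0.0833] rot [-3.1383 -0.0048  2.9531] F [-30.1  -9.2  26.9] gap 0.0304 q [-0.25  0.73 -0.22  1.47  0.18  0.97  0.87]
```

View pics/g4.png

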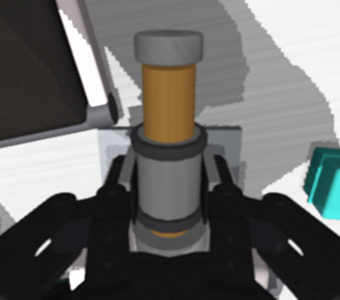

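The sleeve is against its stop: travel is 16 mm and the force has risen to 30 N. I'll bring it back and release it.

Emit:
{"name": "drive_tool", "arguments": {"plan": [{"jaw": 0, "dx": 0.4, "dy": 0, "dz": 0, "yaw": 0}, {"jaw": 0, "dx": 0.4, "dy": 0, "dz": 0, "yaw": 0}, {"jaw": 0, "dx": 0.4, "dy": 0, "dz": 0, "yaw": 0}, {"jaw": 0, "dx": 0.4, "dy": 0, "dz": 0, "yaw": 0}, {"jaw": 0, "dx": 0.3, "dy": 0, "dz": 0, "yaw": 0}, {"jaw": 1, "dx": 0, "dy": 0, "dz": 0, "yaw": 0}, {"jaw": 1, "dx": 0, "dy": 0, "dz": 0, "yaw": 0}, {"jaw": 1, "dx": 0, "dy": 0, "dz": 0, "yaw": 0}, {"jaw": 1, "dx": 0, "dy": 0, "dz": 0, "yaw": 0}]}}

```text
clock: 16.77
eef_pos: [0.6537, 0.2464, 0.0822]
eef_rot: [-3.142, -0.0, 2.953]
force: [0.0, 0.0, -0.1]
finger_gap: 0.0854
```

Run:
```python
from h import *
st()
p=viewer.read_camera("wrist"); cv2.imwrite("pics/g5.png",p["color"])
```

```text
t 16.77 pos [0.6537 0.2464 0.0822] rot [-3.1415e+00 -2.0000e-04  2.9530e+00] F [ 0.   0.  -0.1] gap 0.0854 q [-0.26  0.71 -0.22  1.51  0.18  0.94  0.85]
```

View pics/g5.png

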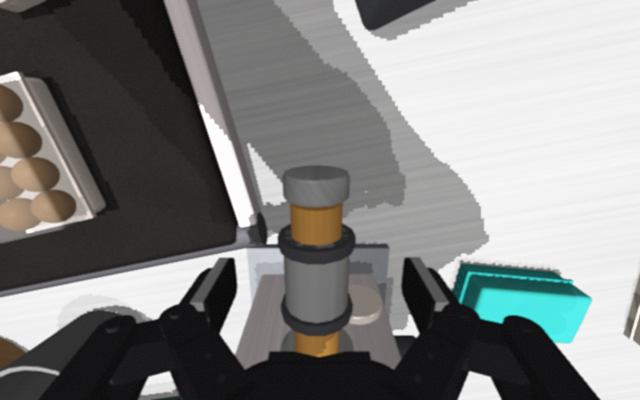

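Emit:
{"name": "drive_tool", "arguments": {"plan": [{"jaw": 0.75, "dx": 0, "dy": 0, "dz": -3, "yaw": 0}, {"jaw": 0.75, "dx": 0, "dy": 0, "dz": -6, "yaw": 0}, {"jaw": 0.75, "dx": 0, "dy": 0, "dz": -6, "yaw": 0}, {"jaw": 0.75, "dx": 0, "dy": 0, "dz": -6, "yaw": 0}, {"jaw": 0.75, "dx": 0, "dy": 0, "dz": -6, "yaw": -10.7}, {"jaw": 0.75, "dx": 1.2, "dy": -5.5, "dz": 0, "yaw": 0}, {"jaw": 0.75, "dx": 1.2, "dy": -5.5, "dz": 0, "yaw": 0}, {"jaw": 0.75, "dx": 1.2, "dy": -5.5, "dz": 0, "yaw": 0}, {"jaw": 0.75, "dx": 1.2, "dy": -5.5, "dz": 0, "yaw": 0}, {"jaw": 0.75, "dx": 0, "dy": 0, "dz": 0, "yaw": 0}]}}

```text
clock: 18.08
eef_pos: [0.6048, 0.0214, 0.3528]
eef_rot: [-3.14, 0.001, 3.133]
force: [-0.2, 0.8, 0.6]
finger_gap: 0.0639
```

Run:
```python
from h import *
st()
p=viewer.read_camera("wrist"); cv2.imwrite("pics/h1.png",p["color"])
for d in finder.recognise("punnet0",p): print(round(d["confidence"],2),np.round(d["bbox"]),p2w(p,*d["bbox"][:2],.055).round(3))
p=viewer.read_camera("top"); crop(p,"h2.png",180,90,500,310,2.5)
for d in finder.recognise("punnet0",p): print(round(d["confidence"],2),np.round(d["bbox"]),p2w(p,*d["bbox"][:2],.055).round(3))
```

```text
t 18.07 pos [0.6048 0.0214 0.3528] rot [-3.1398e+00  6.0000e-04  3.1331e+00] F [-0.2  0.8  0.6] gap 0.0639 q [ 0.09  0.31 -0.23  1.5   0.07  1.34  1.42]
0.97 [323.  38.  38.  77.] [0.442 0.026 0.055]
0.93 [283. 138.  36.  60.] [ 0.574 -0.034  0.055]
0.82 [389.  40.  44.  77.] [0.445 0.116 0.055]
0.78 [528. 239.  68.  43.] [0.744 0.369 0.055]
0.74 [246.  46.  40.  79.] [ 0.45  -0.078  0.055]
0.64 [558.  56. 164. 112.] [0.466 0.348 0.055]
0.58 [359. 136.  37.  61.] [0.572 0.079 0.055]
0.93 [214. 278.  14.  29.] [0.2   0.359 0.055]
0.89 [211. 121.  24.  19.] [0.743 0.388 0.055]
0.81 [251. 260.  26.  15.] [0.257 0.238 0.055]
0.41 [296. 166.   6.  24.] [0.575 0.087 0.055]
```

View pics/h1.png

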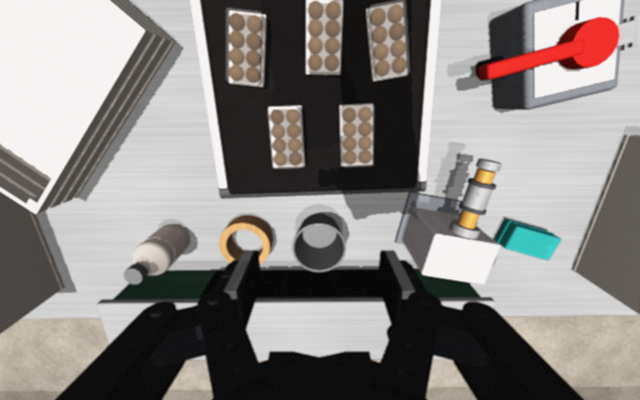

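View pics/h2.png

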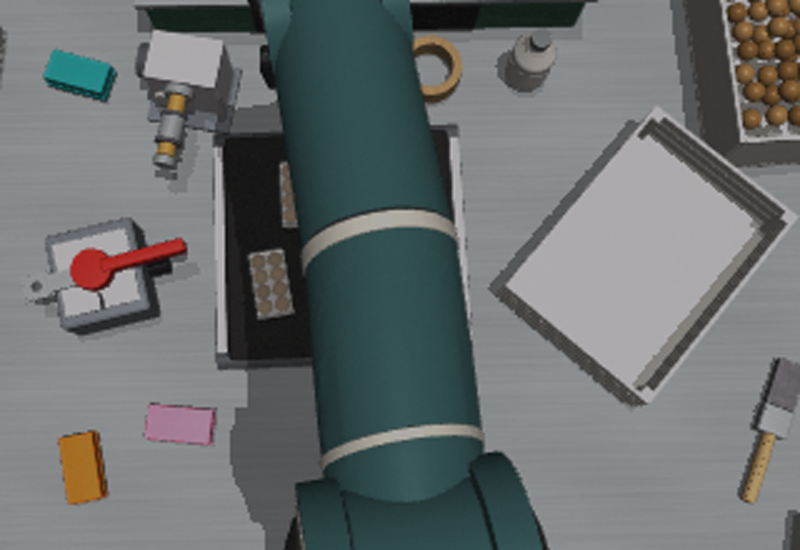

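Emit:
{"name": "drive_tool", "arguments": {"plan": [{"jaw": 0.75, "dx": 5.5, "dy": 0, "dz": 0, "yaw": 0}, {"jaw": 0.75, "dx": 0, "dy": 0, "dz": 0, "yaw": 0}, {"jaw": 0.75, "dx": 0, "dy": 0, "dz": 0, "yaw": 0}]}}

```text
clock: 18.65
eef_pos: [0.5506, 0.0273, 0.3526]
eef_rot: [3.142, 0.001, 3.141]
force: [0.4, -0.4, 0.8]
finger_gap: 0.064
```

```bash
cat >> h.py <<'E'
def ortho(p,x0,x1,y0,y1,z,res=1000):
    # world rect -> image with rows = -x (far up), cols = -y ; res px/m
    W=int((y1-y0)*res);H=int((x1-x0)*res)
    w=np.float32([[x1,y1,z],[x1,y0,z],[x0,y0,z],[x0,y1,z]])
    src=np.float32([w2p(p,a) for a in w]); dst=np.float32([[0,0],[W,0],[W,H],[0,H]])
    return cv2.warpPerspective(p["color"],cv2.getPerspectiveTransform(src,dst),(W,H),flags=cv2.INTER_CUBIC)
def punnets(p,name,x0=.36,x1=.68,y0=-.13,y1=.19,z=.07,thr=75):
    im=ortho(p,x0,x1,y0,y1,z); g=cv2.GaussianBlur(im,(5,5),0).max(axis=2)
    m=(g>thr).astype(np.uint8); m=cv2.morphologyEx(m,cv2.MORPH_CLOSE,np.ones((11,11)));m=cv2.morphologyEx(m,cv2.MORPH_OPEN,np.ones((11,11)))
    out=[]
    for c in cv2.findContours(m,cv2.RETR_EXTERNAL,cv2.CHAIN_APPROX_NONE)[0]:
        if not 2500<cv2.contourArea(c)<8000: continue
        r=cv2.minAreaRect(c); b=cv2.boxPoints(r); cv2.polylines(im,[b.astype(int)],True,(0,255,0),1)
        e=[b[1]-b[0],b[2]-b[1]]; L=max(e,key=np.linalg.norm); S=min(e,key=np.linalg.norm)
        ang=np.degrees(np.arctan2(-L[0],-L[1])); ang=(ang+90)%180-90  # world angle of long axis
        out.append((x1-r[0][1]/1000,y1-r[0][0]/1000,ang,np.linalg.norm(L),np.linalg.norm(S)))
        print("x %.3f y %.3f ang %.1f L %.0f S %.0f"%out[-1])
    cv2.imwrite("pics/"+name,im); return out
E
python3 - <<'E'
from h import *
st()
p=viewer.read_camera("wrist"); cv2.imwrite("pics/h3.png",p["color"])
punnets(p,"h4.png")
E
```

```text
t 18.65 pos [0.5506 0.0273 0.3526] rot [3.1416e+00 7.0000e-04 3.1410e+00] F [ 0.4 -0.4  0.8] gap 0.064 q [ 0.1   0.2  -0.24  1.63  0.05  1.31  1.42]
x 0.441 y 0.026 ang 0.0 L 89 S 49
x 0.448 y 0.111 ang 9.0 L 89 S 50
x 0.454 y -0.076 ang -6.3 L 90 S 52
x 0.568 y 0.074 ang 2.8 L 91 S 50
x 0.570 y -0.027 ang 0.0 L 93 S 50
```

View pics/h4.png

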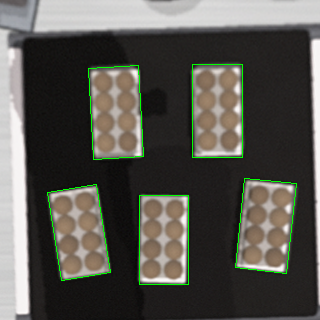

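Run:
```python
from h import *
go(.452,-.076,.042,np.radians(173.7))
```

```text
dx dy dz cm [  9.88 -10.33  31.04] yaw deg 6.3 t 18.7
```

Emit:
{"name": "drive_tool", "arguments": {"plan": [{"jaw": 0.75, "dx": 3.3, "dy": -3.5, "dz": 3, "yaw": 0}, {"jaw": 0.75, "dx": 3.3, "dy": -3.5, "dz": 5, "yaw": 0}, {"jaw": 0.75, "dx": 3.3, "dy": -3.3, "dz": 5, "yaw": 6.3}, {"jaw": 0.75, "dx": 0, "dy": 0, "dz": 5, "yaw": 0}, {"jaw": 0.75, "dx": 0, "dy": 0, "dz": 5, "yaw": 0}, {"jaw": 0.75, "dx": 0, "dy": 0, "dz": 3, "yaw": 0}, {"jaw": 0.75, "dx": 0, "dy": 0, "dz": 0, "yaw": 0}]}}

```text
clock: 19.58
eef_pos: [0.4567, -0.0696, 0.0999]
eef_rot: [3.141, -0.004, 3.03]
force: [0.2, -0.6, 0.2]
finger_gap: 0.0643
```

Run:
```python
from h import *
st();go(.452,-.076,.042,np.radians(173.7))
p=viewer.read_camera("wrist"); cv2.imwrite("pics/i1.png",p["color"])
```

```text
t 19.57 pos [ 0.4567 -0.0696  0.0999] rot [ 3.1413 -0.0038  3.0303] F [ 0.2 -0.6  0.2] gap 0.0643 q [ 0.22  0.32 -0.15  2.11  0.07  0.71  1.48]
dx dy dz cm [ 0.4  -0.69  5.79] yaw deg -0.1 t 19.575
```

View pics/i1.png

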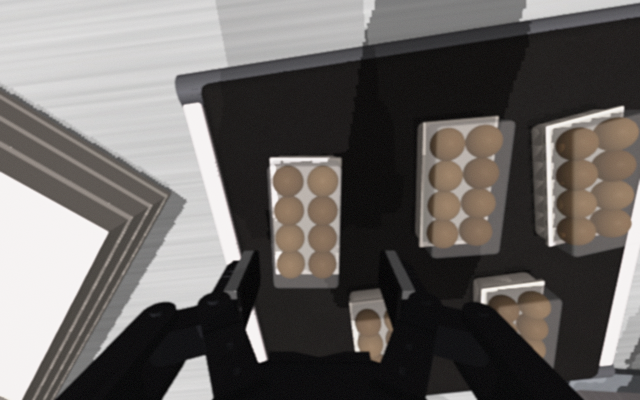

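Emit:
{"name": "drive_tool", "arguments": {"plan": [{"jaw": 0.75, "dx": 0.4, "dy": -0.7, "dz": 0, "yaw": 0}, {"jaw": 0.75, "dx": 0, "dy": 0, "dz": 2, "yaw": 0}, {"jaw": 0.75, "dx": 0, "dy": 0, "dz": 2, "yaw": 0}, {"jaw": 0.75, "dx": 0, "dy": 0, "dz": 1.8, "yaw": 0}, {"jaw": 0.75, "dx": 0, "dy": 0, "dz": 0, "yaw": 0}]}}

```text
clock: 20.25
eef_pos: [0.4524, -0.0769, 0.0439]
eef_rot: [-3.141, -0.0, 3.029]
force: [-0.2, -0.0, 0.5]
finger_gap: 0.0642
```

Run:
```python
from h import *
st()
p=viewer.read_camera("wrist"); cv2.imwrite("pics/i2.png",p["color"])
```

```text
t 20.25 pos [ 0.4524 -0.0769  0.0439] rot [-3.1414e+00 -2.0000e-04  3.0294e+00] F [-0.2 -0.   0.5] gap 0.0642 q [ 0.22  0.42 -0.14  2.15  0.1   0.58  1.47]
```

View pics/i2.png

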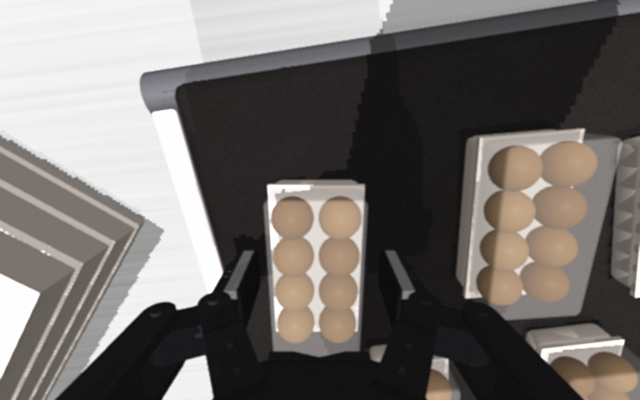

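Emit:
{"name": "drive_tool", "arguments": {"plan": [{"jaw": 0, "dx": 0, "dy": 0, "dz": 0, "yaw": 0}, {"jaw": 0, "dx": 0, "dy": 0, "dz": 0, "yaw": 0}, {"jaw": 0, "dx": 0, "dy": 0, "dz": 0, "yaw": 0}, {"jaw": 0, "dx": 0, "dy": 0, "dz": 0, "yaw": 0}, {"jaw": 0, "dx": 0, "dy": 0, "dz": -3, "yaw": 0}, {"jaw": 0, "dx": 0, "dy": 0, "dz": -5, "yaw": 0}, {"jaw": 0, "dx": 0, "dy": 0, "dz": -5, "yaw": 0}, {"jaw": 0, "dx": 0, "dy": 0, "dz": -3, "yaw": 0}, {"jaw": 0, "dx": 0, "dy": 0, "dz": 0, "yaw": 0}], "squeeze": 35}}

```text
clock: 21.42
eef_pos: [0.4535, -0.0768, 0.2064]
eef_rot: [-3.141, 0.005, 3.03]
force: [-0.5, 1.2, -2.5]
finger_gap: 0.0474
```

```bash
cat >> h.py <<'E'
C=np.array([.4775,-.3885]); UA=-43.9
def slot(i,j,dz=.2):
    u=np.radians(UA); ux=np.array([np.cos(u),np.sin(u)]); uy=np.array([-ux[1],ux[0]])
    t=C+i*ux+j*uy; print("target",t.round(4)); go(t[0],t[1],dz,np.radians(UA+180))
E
python3 - <<'E'
from h import *
st(); slot(.104,-.055)
p=viewer.read_camera("wrist"); cv2.imwrite("pics/i3.png",p["color"])
E
```

```text
t 21.43 pos [ 0.4535 -0.0768  0.2064] rot [-3.1411  0.0051  3.0295] F [-0.5  1.2 -2.5] gap 0.0474 q [ 0.25  0.15 -0.17  2.03  0.03  0.95  1.53]
target [ 0.5143 -0.5002]
dx dy dz cm [-10.77 -41.4    0.64] yaw deg 37.5 t 21.425
```

View pics/i3.png

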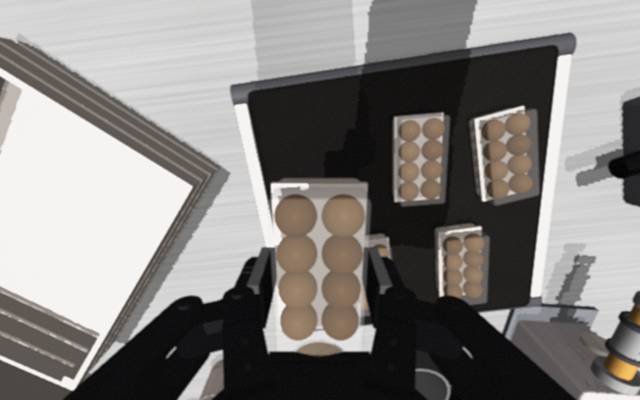

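Emit:
{"name": "drive_tool", "arguments": {"plan": [{"jaw": 0, "dx": -1.2, "dy": -4.6, "dz": 0, "yaw": 0}, {"jaw": 0, "dx": -1.2, "dy": -4.6, "dz": 0, "yaw": 0}, {"jaw": 0, "dx": -1.2, "dy": -4.6, "dz": 0, "yaw": 0}, {"jaw": 0, "dx": -1.2, "dy": -4.6, "dz": 0, "yaw": 0}, {"jaw": 0, "dx": -1.2, "dy": -4.6, "dz": 0, "yaw": 0}, {"jaw": 0, "dx": -1.2, "dy": -4.6, "dz": 0, "yaw": 0}, {"jaw": 0, "dx": -1.2, "dy": -4.6, "dz": 0, "yaw": 0}, {"jaw": 0, "dx": -1.2, "dy": -4.6, "dz": 0, "yaw": 0}, {"jaw": 0, "dx": -1.2, "dy": -4.6, "dz": 0, "yaw": 0}]}}

```text
clock: 22.6
eef_pos: [0.5132, -0.5011, 0.2021]
eef_rot: [3.141, -0.002, 3.03]
force: [0.3, -0.7, -1.3]
finger_gap: 0.0471
```

Emit:
{"name": "drive_tool", "arguments": {"plan": [{"jaw": 0, "dx": 0, "dy": 0, "dz": 0, "yaw": 9.4}, {"jaw": 0, "dx": 0, "dy": 0, "dz": 0, "yaw": 9.4}, {"jaw": 0, "dx": 0, "dy": 0, "dz": 0, "yaw": 9.4}, {"jaw": 0, "dx": 0, "dy": 0, "dz": 0, "yaw": 9.4}, {"jaw": 0, "dx": 0, "dy": 0, "dz": 0, "yaw": 0}]}}

```text
clock: 23.22
eef_pos: [0.5133, -0.4996, 0.2022]
eef_rot: [-3.141, -0.002, 2.374]
force: [1.0, 0.0, -0.8]
finger_gap: 0.0478
```

Run:
```python
from h import *
st(); slot(.104,-.055,.018)
p=viewer.read_camera("wrist"); cv2.imwrite("pics/i4.png",p["color"])
q=viewer.read_camera("top"); crop(q,"i5.png",360,110,520,270,3.5)
```

```text
t 23.23 pos [ 0.5133 -0.4996  0.2022] rot [-3.1411e+00 -1.9000e-03  2.3744e+00] F [ 1.   0.  -0.8] gap 0.0478 q [ 0.62  0.61  0.17  1.39 -0.1   1.15  1.61]
target [ 0.5143 -0.5002]
dx dy dz cm [-0.12  0.02 18.42] yaw deg -0.1 t 23.225
```

View pics/i4.png

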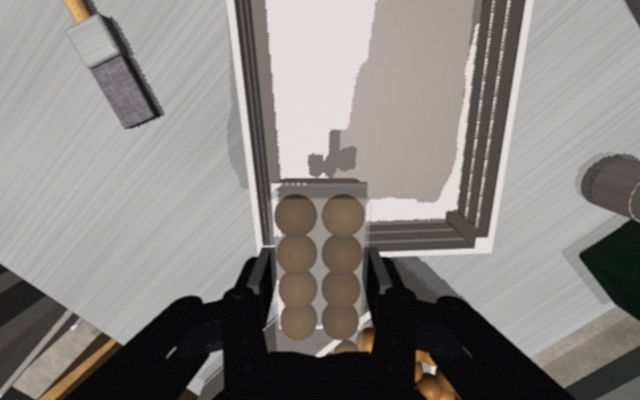

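View pics/i5.png

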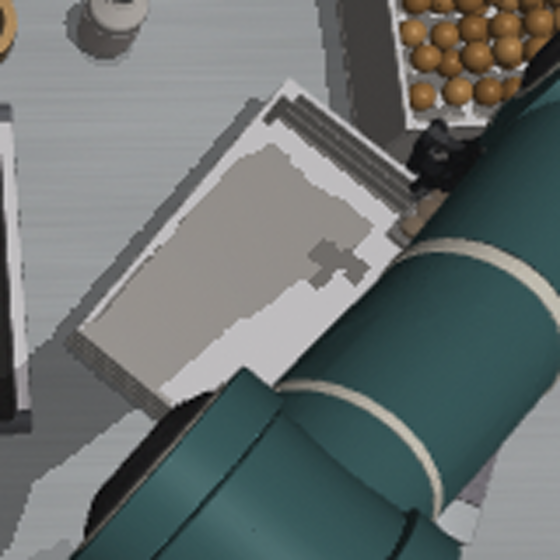

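Run:
```python
from h import *
p=viewer.read_camera("wrist")
u=np.radians(UA); ux=np.array([np.cos(u),np.sin(u)]); uy=np.array([-ux[1],ux[0]])
for a in [(230,0),(255,240),(532,0),(492,250),(400,256)]:
    w=p2w(p,*a,.08); d=w[:2]-C; print(a,w.round(3),(d@ux).round(4),(d@uy).round(4))
```

```text
(230, 0) [ 0.351 -0.441  0.08 ] -0.0548 -0.1255
(255, 240) [ 0.505 -0.582  0.08 ] 0.1541 -0.1202
(532, 0) [ 0.515 -0.27   0.08 ] -0.0552 0.1115
(492, 250) [ 0.681 -0.414  0.08 ] 0.1647 0.1229
(400, 256) [ 0.622 -0.487  0.08 ] 0.172 0.0289
```

```bash
sed -i 's/UA=-43.9/UA=-42.4/' h.py
python3 - <<'E'
from h import *
slot(.104,-.055,.018)
E
```

```text
target [ 0.5172 -0.4992]
dx dy dz cm [-0.24  0.31 18.5 ] yaw deg -1.4 t 23.375
```

Emit:
{"name": "drive_tool", "arguments": {"plan": [{"jaw": 0, "dx": -0.2, "dy": 0.3, "dz": 4, "yaw": -1.4}, {"jaw": 0, "dx": 0, "dy": 0, "dz": 4, "yaw": 0}, {"jaw": 0, "dx": 0, "dy": 0, "dz": 4, "yaw": 0}, {"jaw": 0, "dx": 0, "dy": 0, "dz": 3, "yaw": 0}, {"jaw": 0, "dx": 0, "dy": 0, "dz": 2, "yaw": 0}, {"jaw": 0, "dx": 0, "dy": 0, "dz": 0.8, "yaw": 0}, {"jaw": 0, "dx": 0, "dy": 0, "dz": 0, "yaw": 0}]}}

```text
clock: 24.25
eef_pos: [0.5172, -0.4994, 0.0259]
eef_rot: [-3.142, 0.0, 2.398]
force: [-0.6, 0.1, -1.1]
finger_gap: 0.0472
```

Run:
```python
from h import *
st()
p=viewer.read_camera("wrist"); cv2.imwrite("pics/i6.png",p["color"])
```

```text
t 24.25 pos [ 0.5172 -0.4994  0.0259] rot [-3.1416e+00  3.0000e-04  2.3984e+00] F [-0.6  0.1 -1.1] gap 0.0472 q [ 0.64  0.81  0.13  1.48 -0.13  0.87  1.64]
```

View pics/i6.png

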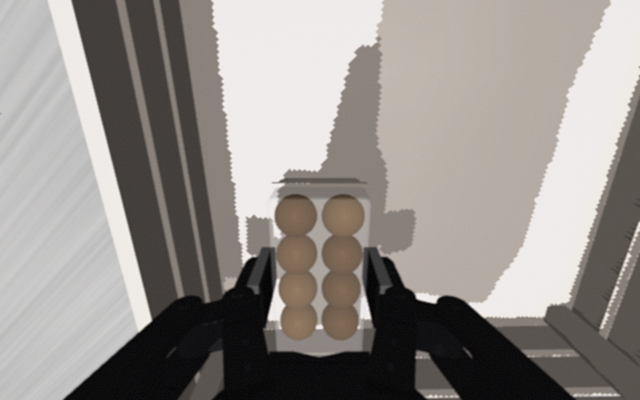

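Emit:
{"name": "drive_tool", "arguments": {"plan": [{"jaw": 0, "dx": 0, "dy": 0, "dz": 0.4, "yaw": 0}, {"jaw": 0, "dx": 0, "dy": 0, "dz": 0, "yaw": 0}, {"jaw": 0.7, "dx": 0, "dy": 0, "dz": 0, "yaw": 0}, {"jaw": 0.7, "dx": 0, "dy": 0, "dz": 0, "yaw": 0}, {"jaw": 0.7, "dx": 0, "dy": 0, "dz": 0, "yaw": 0}, {"jaw": 0.7, "dx": 0, "dy": 0, "dz": -4, "yaw": 0}, {"jaw": 0.7, "dx": 0, "dy": 0, "dz": -5, "yaw": 0}, {"jaw": 0.7, "dx": 0, "dy": 0, "dz": -5, "yaw": 0}, {"jaw": 0.7, "dx": 0, "dy": 0, "dz": -5, "yaw": 0}, {"jaw": 0.7, "dx": 0, "dy": 0, "dz": -4, "yaw": 0}]}}

```text
clock: 25.55
eef_pos: [0.5171, -0.4994, 0.2542]
eef_rot: [-3.142, 0.002, 2.398]
force: [0.0, 1.3, -0.4]
finger_gap: 0.0597
```

Run:
```python
from h import *
st()
p=viewer.read_camera("wrist"); cv2.imwrite("pics/i7.png",p["color"])
go(.441,.026,.25,np.pi)
```

```text
t 25.55 pos [ 0.5171 -0.4994  0.2542] rot [-3.1416e+00  1.7000e-03  2.3978e+00] F [ 0.   1.3 -0.4] gap 0.0597 q [ 0.62  0.58  0.17  1.32 -0.1   1.25  1.62]
dx dy dz cm [41.33 33.52  0.97] yaw deg -42.6 t 25.6
```

View pics/i7.png

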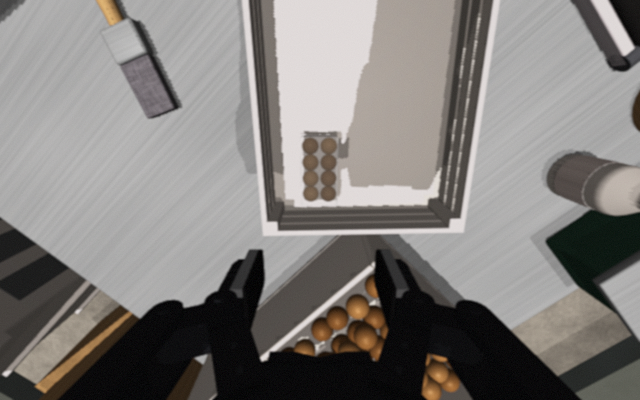

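Run:
```python
from h import *
go(.53,.02,.33,np.pi)
p=viewer.read_camera("wrist")
w=[p2w(p,*a,.08)[:2] for a in [(265,233),(463,232),(245,0),(495,0)]]
u=np.radians(UA); ux=np.array([np.cos(u),np.sin(u)]); uy=np.array([-ux[1],ux[0]])
for x in w: print(((x-C)@ux).round(4),((x-C)@uy).round(4))
punnets(p,"i8.png",.3,.65,-.6,-.2,.046)
```

```text
dx dy dz cm [34.38 39.1  -7.03] yaw deg -42.6 t 25.6
0.1772 -0.1218
0.1766 0.1207
-0.0667 -0.1248
-0.0657 0.1122
```

Emit:
{"name": "drive_tool", "arguments": {"plan": [{"jaw": 0.75, "dx": 3.8, "dy": 4.35, "dz": -0.8, "yaw": 0}, {"jaw": 0.75, "dx": 3.8, "dy": 4.35, "dz": -0.8, "yaw": 0}, {"jaw": 0.75, "dx": 3.8, "dy": 4.35, "dz": -0.8, "yaw": 0}, {"jaw": 0.75, "dx": 3.8, "dy": 4.35, "dz": -0.8, "yaw": 0}, {"jaw": 0.75, "dx": 3.8, "dy": 4.35, "dz": -0.8, "yaw": 0}, {"jaw": 0.75, "dx": 3.8, "dy": 4.35, "dz": -0.8, "yaw": 0}, {"jaw": 0.75, "dx": 3.8, "dy": 4.35, "dz": -0.8, "yaw": 0}, {"jaw": 0.75, "dx": 3.8, "dy": 4.35, "dz": -0.8, "yaw": 0}, {"jaw": 0.75, "dx": 3.8, "dy": 4.35, "dz": -0.6, "yaw": 0}]}}

```text
clock: 26.78
eef_pos: [0.5301, 0.0223, 0.3217]
eef_rot: [3.141, 0.0, 2.398]
force: [0.9, 0.3, -0.5]
finger_gap: 0.0638
```

Emit:
{"name": "drive_tool", "arguments": {"plan": [{"jaw": 0.75, "dx": 0, "dy": 0, "dz": 0, "yaw": -10.6}, {"jaw": 0.75, "dx": 0, "dy": 0, "dz": 0, "yaw": -10.6}, {"jaw": 0.75, "dx": 0, "dy": 0, "dz": 0, "yaw": -10.6}, {"jaw": 0.75, "dx": 0, "dy": 0, "dz": 0, "yaw": -10.6}, {"jaw": 0.75, "dx": 0, "dy": 0, "dz": 0, "yaw": 0}]}}

```text
clock: 27.4
eef_pos: [0.5303, 0.0204, 0.3213]
eef_rot: [-3.142, -0.0, 3.137]
force: [-1.5, 0.1, 0.2]
finger_gap: 0.0643
```

Run:
```python
from h import *
st()
p=viewer.read_camera("wrist"); cv2.imwrite("pics/j1.png",p["color"])
o=punnets(p,"j2.png")
a=min(o,key=lambda r:r[1]+10*(r[0]>.5)); print(a)
go(a[0]-.002,a[1],.042,np.radians(180+a[2]))
```

```text
t 27.4 pos [0.5303 0.0204 0.3213] rot [-3.1415e+00 -4.0000e-04  3.1369e+00] F [-1.5  0.1  0.2] gap 0.0643 q [ 0.02  0.18 -0.13  1.73  0.02  1.24  1.45]
x 0.440 y 0.027 ang -1.2 L 89 S 49
x 0.447 y 0.111 ang 8.7 L 88 S 50
x 0.567 y 0.074 ang 1.6 L 92 S 49
x 0.569 y -0.027 ang 1.7 L 94 S 50
(0.4404898071289063, 0.02652146911621095, np.float32(-1.2188873), np.float32(89.277664), np.float32(48.542202))
dx dy dz cm [ 9.19  0.54 27.93] yaw deg 0.8 t 27.45
```

View pics/j1.png

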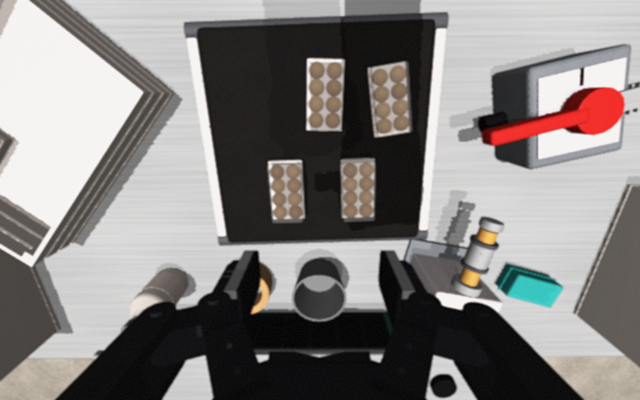

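Four remain in place. I'll grasp the front middle one at pixel (325,95).

Emit:
{"name": "drive_tool", "arguments": {"plan": [{"jaw": 0.75, "dx": 4.6, "dy": 0.3, "dz": 3, "yaw": 0.8}, {"jaw": 0.75, "dx": 4.6, "dy": 0.3, "dz": 3, "yaw": 0}, {"jaw": 0.75, "dx": 0, "dy": 0, "dz": 5.5, "yaw": 0}, {"jaw": 0.75, "dx": 0, "dy": 0, "dz": 5.5, "yaw": 0}, {"jaw": 0.75, "dx": 0, "dy": 0, "dz": 4.4, "yaw": 0}, {"jaw": 0.75, "dx": 0, "dy": 0, "dz": 3, "yaw": 0}, {"jaw": 0.75, "dx": 0, "dy": 0, "dz": 0, "yaw": 0}]}}

```text
clock: 28.32
eef_pos: [0.4373, 0.0273, 0.0762]
eef_rot: [-3.141, -0.004, 3.12]
force: [-0.2, 0.6, 0.2]
finger_gap: 0.0646
```

Run:
```python
from h import *
st();go(.4385,.0265,.042,np.radians(178.8))
p=viewer.read_camera("wrist"); cv2.imwrite("pics/j3.png",p["color"])
```

```text
t 28.32 pos [0.4373 0.0273 0.0762] rot [-3.1411 -0.0037  3.1204] F [-0.2  0.6  0.2] gap 0.0646 q [-0.01  0.33 -0.14  2.18  0.08  0.64  1.35]
dx dy dz cm [-0.13 -0.08  3.42] yaw deg -0.0 t 28.325
```

View pics/j3.png

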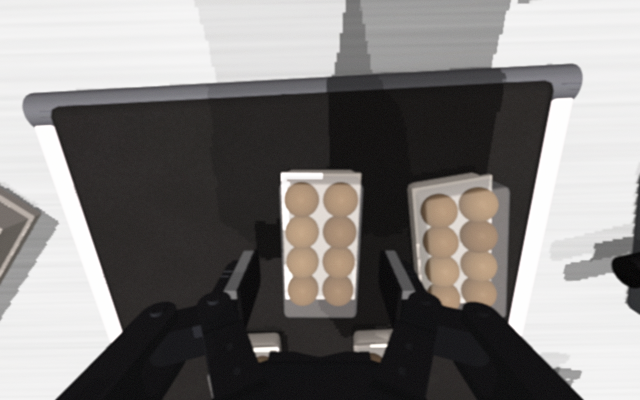

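Emit:
{"name": "drive_tool", "arguments": {"plan": [{"jaw": 0.72, "dx": -0.1, "dy": 0, "dz": 1.7, "yaw": 0}, {"jaw": 0.72, "dx": 0, "dy": 0, "dz": 1.6, "yaw": 0}, {"jaw": 0.72, "dx": 0, "dy": 0, "dz": 0, "yaw": 0}, {"jaw": 0, "dx": 0, "dy": 0, "dz": 0, "yaw": 0}, {"jaw": 0, "dx": 0, "dy": 0, "dz": 0, "yaw": 0}, {"jaw": 0, "dx": 0, "dy": 0, "dz": 0, "yaw": 0}, {"jaw": 0, "dx": 0, "dy": 0, "dz": 0, "yaw": 0}, {"jaw": 0, "dx": 0, "dy": 0, "dz": -3, "yaw": 0}, {"jaw": 0, "dx": 0, "dy": 0, "dz": -5, "yaw": 0}, {"jaw": 0, "dx": 0, "dy": 0, "dz": -5, "yaw": 0}], "squeeze": 35}}

```text
clock: 29.62
eef_pos: [0.4393, 0.0274, 0.1772]
eef_rot: [3.141, 0.001, 3.123]
force: [1.0, -0.7, -1.5]
finger_gap: 0.0476
```

Emit:
{"name": "drive_tool", "arguments": {"plan": [{"jaw": 0, "dx": 0, "dy": 0, "dz": -4, "yaw": 0}, {"jaw": 0, "dx": 0, "dy": 0, "dz": 0, "yaw": 0}]}}

```text
clock: 29.88
eef_pos: [0.4409, 0.0275, 0.2183]
eef_rot: [3.141, 0.006, 3.123]
force: [-0.3, 0.0, -2.0]
finger_gap: 0.0474
```

Run:
```python
from h import *
st(); slot(.104,.055)
p=viewer.read_camera("wrist"); cv2.imwrite("pics/j4.png",p["color"])
```

```text
t 29.88 pos [0.4409 0.0275 0.2183] rot [3.1412 0.0065 3.1232] F [-0.3  0.  -2. ] gap 0.0474 q [ 0.02  0.1  -0.16  2.06  0.02  0.97  1.4 ]
target [ 0.5914 -0.418 ]
dx dy dz cm [-15.87 -44.27   1.83] yaw deg 41.3 t 29.875
```

View pics/j4.png

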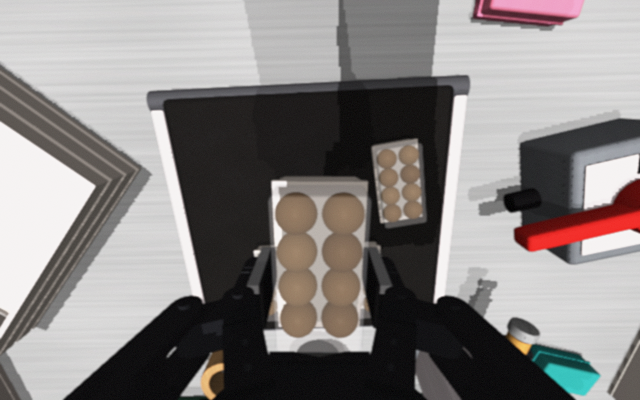

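Emit:
{"name": "drive_tool", "arguments": {"plan": [{"jaw": 0, "dx": -1.8, "dy": -4.9, "dz": 0, "yaw": 0}, {"jaw": 0, "dx": -1.8, "dy": -4.9, "dz": 0, "yaw": 0}, {"jaw": 0, "dx": -1.8, "dy": -4.9, "dz": 0, "yaw": 0}, {"jaw": 0, "dx": -1.8, "dy": -4.9, "dz": 0, "yaw": 0}, {"jaw": 0, "dx": -1.8, "dy": -4.9, "dz": 0, "yaw": 0}, {"jaw": 0, "dx": -1.8, "dy": -4.9, "dz": 0, "yaw": 0}, {"jaw": 0, "dx": -1.8, "dy": -4.9, "dz": 0, "yaw": 0}, {"jaw": 0, "dx": -1.7, "dy": -4.9, "dz": 0, "yaw": 0}, {"jaw": 0, "dx": -1.6, "dy": -5, "dz": 0, "yaw": 0}, {"jaw": 0, "dx": 0, "dy": 0, "dz": 0, "yaw": 10.3}]}}

```text
clock: 31.18
eef_pos: [0.5891, -0.4212, 0.2122]
eef_rot: [-3.141, -0.003, 2.937]
force: [0.4, 0.7, -1.3]
finger_gap: 0.0468
```

Emit:
{"name": "drive_tool", "arguments": {"plan": [{"jaw": 0, "dx": 0, "dy": 0, "dz": 0, "yaw": 10.3}, {"jaw": 0, "dx": 0, "dy": 0, "dz": 0, "yaw": 10.3}, {"jaw": 0, "dx": 0, "dy": 0, "dz": 0, "yaw": 10.3}, {"jaw": 0, "dx": 0, "dy": 0, "dz": 0, "yaw": 0}]}}

```text
clock: 31.68
eef_pos: [0.5904, -0.4169, 0.2135]
eef_rot: [-3.141, -0.002, 2.406]
force: [-0.8, -0.7, -1.0]
finger_gap: 0.0473
```

Run:
```python
from h import *
st(); slot(.104,.055,.022)
p=viewer.read_camera("wrist"); cv2.imwrite("pics/j5.png",p["color"])
```

```text
t 31.68 pos [ 0.5904 -0.4169  0.2135] rot [-3.1409e+00 -1.6000e-03  2.4057e+00] F [-0.8 -0.7 -1. ] gap 0.0473 q [ 0.43  0.62  0.23  1.36 -0.14  1.18  1.51]
target [ 0.5914 -0.418 ]
dx dy dz cm [-0.15 -0.02 19.15] yaw deg 0.2 t 31.675
```

View pics/j5.png

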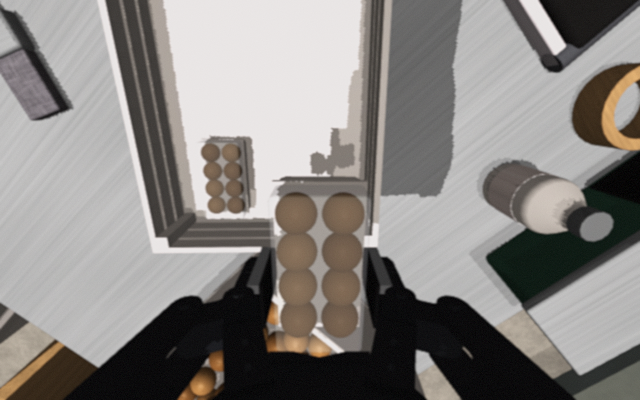

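Run:
```python
from h import *
q=viewer.read_camera("top")
for z in (0,.1,.2): print([p2w(q,180+a/2.5,90+b/2.5,z).round(3) for a,b in [(730,165),(685,0),(740,140)]])
r=viewer.read_camera("side"); cv2.imwrite("pics/j6.png",r["color"])
```

```text
[array([ 0.617, -0.541,  0.   ]), array([ 0.871, -0.496,  0.   ]), array([ 0.654, -0.559,  0.   ])]
[array([ 0.589, -0.502,  0.1  ]), array([ 0.825, -0.46 ,  0.1  ]), array([ 0.623, -0.518,  0.1  ])]
[array([ 0.561, -0.462,  0.2  ]), array([ 0.779, -0.423,  0.2  ]), array([ 0.593, -0.477,  0.2  ])]
```

View pics/j6.png

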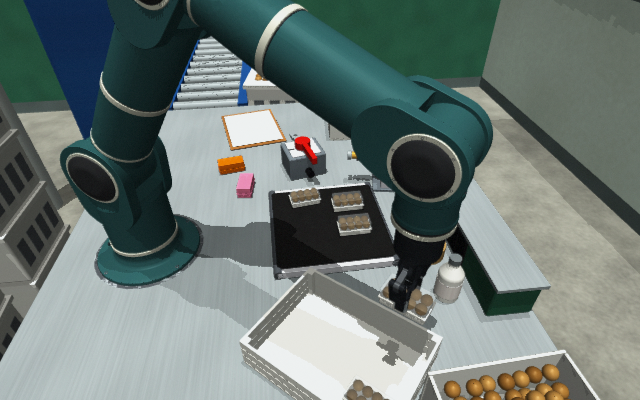

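Emit:
{"name": "drive_tool", "arguments": {"plan": [{"jaw": 0, "dx": -0.1, "dy": 0, "dz": 5, "yaw": 0}, {"jaw": 0, "dx": 0, "dy": 0, "dz": 5, "yaw": 0}, {"jaw": 0, "dx": 0, "dy": 0, "dz": 4, "yaw": 0}, {"jaw": 0, "dx": 0, "dy": 0, "dz": 3, "yaw": 0}, {"jaw": 0, "dx": 0, "dy": 0, "dz": 2, "yaw": 0}, {"jaw": 0, "dx": 0, "dy": 0, "dz": 0, "yaw": 0}]}}

```text
clock: 32.58
eef_pos: [0.5901, -0.4192, 0.0236]
eef_rot: [-3.14, -0.001, 2.405]
force: [-2.8, -4.0, -1.7]
finger_gap: 0.0471
```

Run:
```python
from h import *
st(); slot(.104,.055,.021)
p=viewer.read_camera("wrist"); cv2.imwrite("pics/j7.png",p["color"])
```

```text
t 32.58 pos [ 0.5901 -0.4192  0.0236] rot [-3.1400e+00 -1.0000e-03  2.4055e+00] F [-2.8 -4.  -1.7] gap 0.0471 q [ 0.45  0.82  0.19  1.46 -0.18  0.87  1.54]
target [ 0.5914 -0.418 ]
dx dy dz cm [-0.02  0.17  0.26] yaw deg 0.2 t 32.575
```

View pics/j7.png

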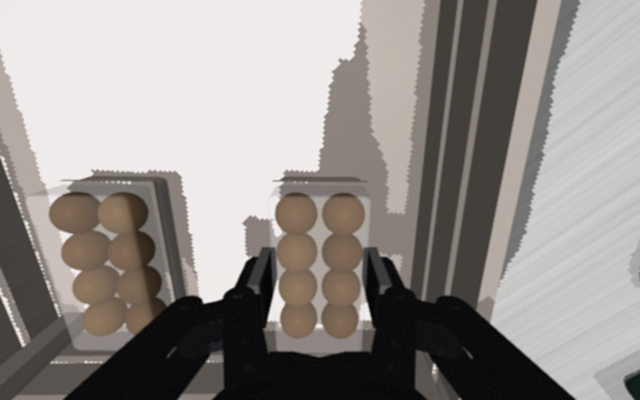

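Emit:
{"name": "drive_tool", "arguments": {"plan": [{"jaw": 0, "dx": 0, "dy": -1.2, "dz": -0.5, "yaw": 0}, {"jaw": 0, "dx": 0, "dy": 0, "dz": 0.5, "yaw": 0}, {"jaw": 0, "dx": 0, "dy": 0, "dz": 0.2, "yaw": 0}, {"jaw": 0, "dx": 0, "dy": 0, "dz": 0, "yaw": 0}]}}

```text
clock: 33.12
eef_pos: [0.5835, -0.4265, 0.0223]
eef_rot: [3.141, -0.0, 2.405]
force: [-0.2, -0.6, -0.6]
finger_gap: 0.047
```

Emit:
{"name": "drive_tool", "arguments": {"plan": [{"jaw": 0.65, "dx": 0, "dy": 0, "dz": 0, "yaw": 0}, {"jaw": 0.65, "dx": 0, "dy": 0, "dz": 0, "yaw": 0}, {"jaw": 0.65, "dx": 0, "dy": 0, "dz": 0, "yaw": 0}]}}

```text
clock: 33.5
eef_pos: [0.5834, -0.4269, 0.0227]
eef_rot: [-3.142, 0.0, 2.405]
force: [0.5, 0.5, -0.2]
finger_gap: 0.0551
```

Emit:
{"name": "drive_tool", "arguments": {"plan": [{"jaw": 0.65, "dx": 0, "dy": 0, "dz": -3, "yaw": 0}, {"jaw": 0.65, "dx": 0, "dy": 0, "dz": -5, "yaw": 0}, {"jaw": 0.65, "dx": 0, "dy": 0, "dz": -5, "yaw": 0}, {"jaw": 0.65, "dx": 0, "dy": 0, "dz": -5, "yaw": 0}, {"jaw": 0.65, "dx": 0, "dy": 0, "dz": -5, "yaw": 0}, {"jaw": 0.65, "dx": 0, "dy": 0, "dz": 0, "yaw": 0}]}}

```text
clock: 34.25
eef_pos: [0.5845, -0.428, 0.2574]
eef_rot: [3.141, 0.007, 2.405]
force: [-0.1, -0.0, -0.6]
finger_gap: 0.056
```

Run:
```python
from h import *
st()
p=viewer.read_camera("wrist"); cv2.imwrite("pics/j8.png",p["color"])
go(.53,.02,.33,np.pi)
```

```text
t 34.25 pos [ 0.5845 -0.428   0.2574] rot [3.1406 0.007  2.4048] F [-0.1 -0.  -0.6] gap 0.056 q [ 0.44  0.59  0.24  1.31 -0.14  1.25  1.52]
dx dy dz cm [34.04 29.51 -7.54] yaw deg -42.2 t 34.3
```

View pics/j8.png

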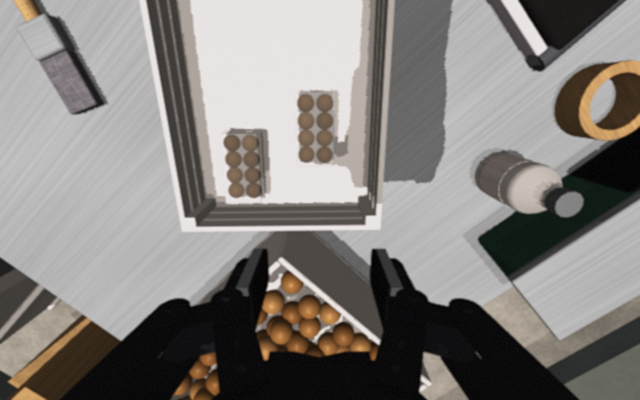

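```bash
cat >> h.py <<'E'
def incrate(p,pix,z=.046):
    u=np.radians(UA); ux=np.array([np.cos(u),np.sin(u)]); uy=np.array([-ux[1],ux[0]])
    w=p2w(p,*pix,z)[:2]; print(pix,w.round(4),"cr",((w-C)@ux).round(4),((w-C)@uy).round(4))
E
python3 - <<'E'
from h import *
p=viewer.read_camera("wrist")
for a in [(245,165),(318,128),(182,230),(380,228),(318,92),(318,163),(240,130),(240,198)]: incrate(p,a)
r=viewer.read_camera("side"); crop(r,"j9.png",240,250,460,400,3.5)
E
```

```text
(245, 165) [ 0.5171 -0.4897] cr 0.0975 -0.0481
(318, 128) [ 0.5446 -0.3933] cr 0.0528 0.0417
(182, 230) [ 0.5208 -0.6162] cr 0.1856 -0.139
(380, 228) [ 0.6955 -0.4193] cr 0.1817 0.1242
(318, 92) [ 0.5151 -0.3665] cr 0.0129 0.0417
(318, 163) [ 0.5756 -0.4214] cr 0.0947 0.0418
(240, 130) [ 0.4843 -0.4632] cr 0.0554 -0.0506
(240, 198) [ 0.5421 -0.5259] cr 0.1404 -0.0579
```

View pics/j9.png

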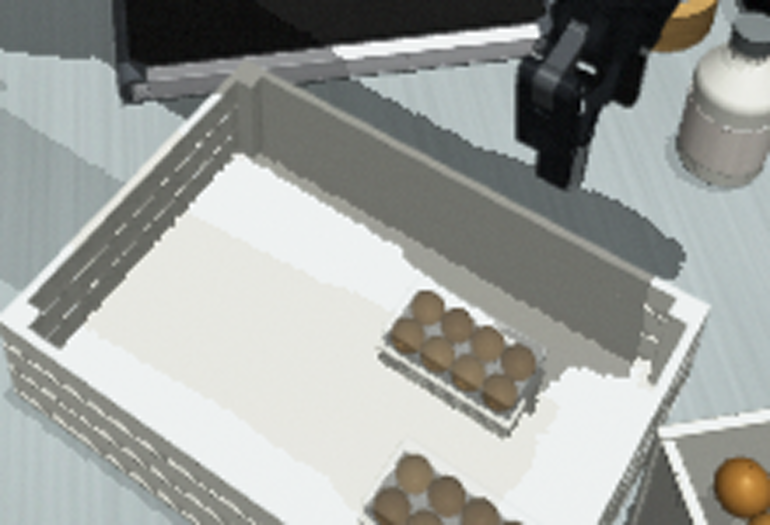

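Emit:
{"name": "drive_tool", "arguments": {"plan": [{"jaw": 0.75, "dx": 3.8, "dy": 3.3, "dz": -0.8, "yaw": 0}, {"jaw": 0.75, "dx": 3.8, "dy": 3.3, "dz": -0.8, "yaw": 0}, {"jaw": 0.75, "dx": 3.8, "dy": 3.3, "dz": -0.8, "yaw": 0}, {"jaw": 0.75, "dx": 3.8, "dy": 3.3, "dz": -0.8, "yaw": 0}, {"jaw": 0.75, "dx": 3.8, "dy": 3.3, "dz": -0.8, "yaw": 0}, {"jaw": 0.75, "dx": 3.8, "dy": 3.3, "dz": -0.8, "yaw": 0}, {"jaw": 0.75, "dx": 3.8, "dy": 3.3, "dz": -0.8, "yaw": 0}, {"jaw": 0.75, "dx": 3.8, "dy": 3.3, "dz": -0.8, "yaw": 0}, {"jaw": 0.75, "dx": 3.7, "dy": 3.2, "dz": -0.8, "yaw": 0}]}}

```text
clock: 35.52
eef_pos: [0.5288, 0.0231, 0.3238]
eef_rot: [-3.14, -0.001, 2.405]
force: [0.6, 0.4, -0.3]
finger_gap: 0.064
```

Emit:
{"name": "drive_tool", "arguments": {"plan": [{"jaw": 0.75, "dx": 0, "dy": 0, "dz": 0, "yaw": -10.6}, {"jaw": 0.75, "dx": 0, "dy": 0, "dz": 0, "yaw": -10.6}, {"jaw": 0.75, "dx": 0, "dy": 0, "dz": 0, "yaw": -10.6}, {"jaw": 0.75, "dx": 0, "dy": 0, "dz": 0, "yaw": -10.6}, {"jaw": 0.75, "dx": 0, "dy": 0, "dz": 0, "yaw": 0}]}}

```text
clock: 36.15
eef_pos: [0.5293, 0.0214, 0.3236]
eef_rot: [-3.141, -0.002, -3.139]
force: [-0.4, -0.3, 1.3]
finger_gap: 0.0643
```

Run:
```python
from h import *
st()
p=viewer.read_camera("wrist"); cv2.imwrite("pics/k1.png",p["color"])
o=punnets(p,"k2.png")
a=min(o,key=lambda r:r[1]); print(a)
go(a[0]-.002,a[1],.042,np.radians(180+a[2]))
```

```text
t 36.15 pos [0.5293 0.0214 0.3236] rot [-3.1414e+00 -1.6000e-03 -3.1393e+00] F [-0.4 -0.3  1.3] gap 0.0643 q [-0.1   0.17 -0.    1.73  0.    1.24  1.47]
x 0.447 y 0.111 ang 8.8 L 88 S 50
x 0.567 y 0.074 ang 2.2 L 92 S 49
x 0.569 y -0.027 ang 1.9 L 94 S 50
(0.5688645935058594, -0.027437835693359364, np.float32(1.9091644), np.float32(94.18104), np.float32(49.839005))
dx dy dz cm [-3.75 -4.88 28.18] yaw deg -2.0 t 36.2
```

View pics/k1.png

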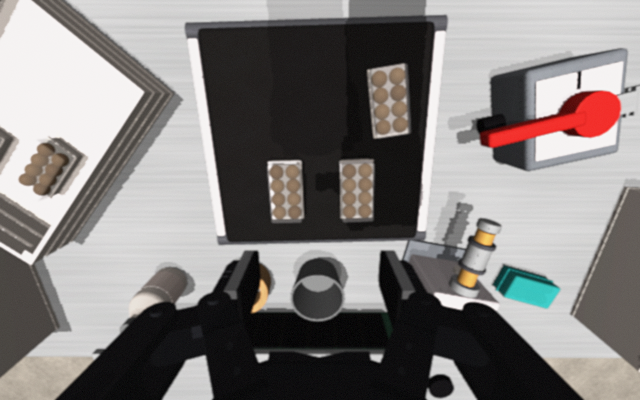

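Emit:
{"name": "drive_tool", "arguments": {"plan": [{"jaw": 0.75, "dx": -3.8, "dy": -4.8, "dz": 0, "yaw": -2}, {"jaw": 0.75, "dx": 0, "dy": 0, "dz": 6, "yaw": 0}, {"jaw": 0.75, "dx": 0, "dy": 0, "dz": 6, "yaw": 0}, {"jaw": 0.75, "dx": 0, "dy": 0, "dz": 6, "yaw": 0}, {"jaw": 0.75, "dx": 0, "dy": 0, "dz": 4, "yaw": 0}, {"jaw": 0.75, "dx": 0, "dy": 0, "dz": 2, "yaw": 0}, {"jaw": 0.75, "dx": 0, "dy": 0, "dz": 0, "yaw": 0}]}}

```text
clock: 37.08
eef_pos: [0.5667, -0.0264, 0.083]
eef_rot: [-3.141, -0.003, -3.107]
force: [0.5, -0.2, 0.9]
finger_gap: 0.0643
```

Run:
```python
from h import *
st();go(.567,-.0275,.043,np.radians(181.9))
p=viewer.read_camera("wrist"); cv2.imwrite("pics/k3.png",p["color"])
```

```text
t 37.08 pos [ 0.5667 -0.0264  0.083 ] rot [-3.1415 -0.0032 -3.107 ] F [ 0.5 -0.2  0.9] gap 0.0643 q [-0.03  0.5   0.02  1.87 -0.02  0.77  1.61]
dx dy dz cm [-0.02 -0.11  4.  ] yaw deg 0.1 t 37.075
```

View pics/k3.png

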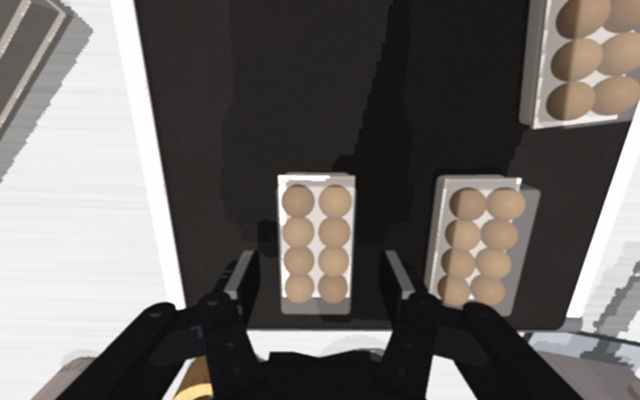

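Emit:
{"name": "drive_tool", "arguments": {"plan": [{"jaw": 0.75, "dx": 0, "dy": 0, "dz": 2, "yaw": 0}, {"jaw": 0.75, "dx": 0, "dy": 0, "dz": 2, "yaw": 0}, {"jaw": 0.75, "dx": 0, "dy": 0, "dz": 0, "yaw": 0}, {"jaw": 0, "dx": 0, "dy": 0, "dz": 0, "yaw": 0}, {"jaw": 0, "dx": 0, "dy": 0, "dz": 0, "yaw": 0}, {"jaw": 0, "dx": 0, "dy": 0, "dz": 0, "yaw": 0}, {"jaw": 0, "dx": 0, "dy": 0, "dz": 0, "yaw": 0}, {"jaw": 0, "dx": 0, "dy": 0, "dz": -3, "yaw": 0}, {"jaw": 0, "dx": 0, "dy": 0, "dz": -5, "yaw": 0}, {"jaw": 0, "dx": 0, "dy": 0, "dz": -5, "yaw": 0}], "squeeze": 35}}

```text
clock: 38.38
eef_pos: [0.5677, -0.0265, 0.177]
eef_rot: [-3.141, 0.001, -3.104]
force: [0.1, -0.4, -1.7]
finger_gap: 0.0475
```

Emit:
{"name": "drive_tool", "arguments": {"plan": [{"jaw": 0, "dx": 0, "dy": 0, "dz": -4, "yaw": 0}, {"jaw": 0, "dx": 0, "dy": 0, "dz": 0, "yaw": 0}]}}

```text
clock: 38.62
eef_pos: [0.5693, -0.0265, 0.2186]
eef_rot: [-3.141, 0.006, -3.104]
force: [-0.9, -0.1, -2.1]
finger_gap: 0.0473
```

Run:
```python
from h import *
st(); slot(-.001,-.052)
p=viewer.read_camera("wrist"); cv2.imwrite("pics/k4.png",p["color"])
```

```text
t 38.62 pos [ 0.5693 -0.0265  0.2186] rot [-3.1414  0.0064 -3.1039] F [-0.9 -0.1 -2.1] gap 0.0473 q [-0.03  0.33  0.03  1.77 -0.01  1.03  1.61]
target [ 0.4417 -0.4262]
dx dy dz cm [ 14.26 -39.46   1.86] yaw deg 44.6 t 38.625
```

View pics/k4.png

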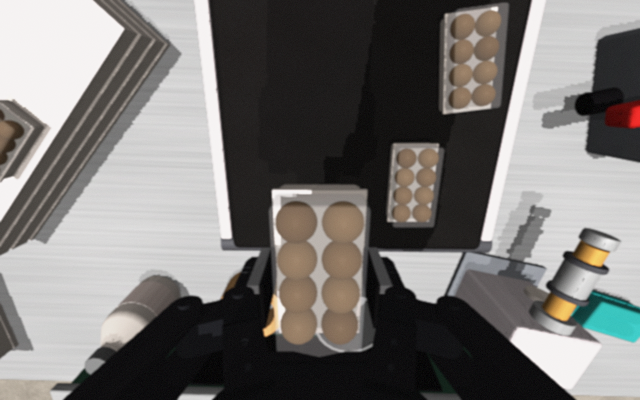

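Emit:
{"name": "drive_tool", "arguments": {"plan": [{"jaw": 0, "dx": 1.8, "dy": -4.9, "dz": 0, "yaw": 0}, {"jaw": 0, "dx": 1.8, "dy": -4.9, "dz": 0, "yaw": 0}, {"jaw": 0, "dx": 1.8, "dy": -4.9, "dz": 0, "yaw": 0}, {"jaw": 0, "dx": 1.8, "dy": -4.9, "dz": 0, "yaw": 0}, {"jaw": 0, "dx": 1.8, "dy": -5, "dz": 0, "yaw": 0}, {"jaw": 0, "dx": 1.8, "dy": -5, "dz": 0, "yaw": 0}, {"jaw": 0, "dx": 1.7, "dy": -4.9, "dz": 0, "yaw": 0}, {"jaw": 0, "dx": 1.8, "dy": -5, "dz": 0, "yaw": 0}, {"jaw": 0, "dx": 0, "dy": 0, "dz": 0, "yaw": 10.6}, {"jaw": 0, "dx": 0, "dy": 0, "dz": 0, "yaw": 10.6}]}}

```text
clock: 39.92
eef_pos: [0.439, -0.4269, 0.2133]
eef_rot: [3.141, -0.002, 2.802]
force: [0.2, 0.8, -2.2]
finger_gap: 0.0473
```

Emit:
{"name": "drive_tool", "arguments": {"plan": [{"jaw": 0, "dx": 0, "dy": 0, "dz": 0, "yaw": 10.6}, {"jaw": 0, "dx": 0, "dy": 0, "dz": 0, "yaw": 10.6}, {"jaw": 0, "dx": 0, "dy": 0, "dz": 0, "yaw": 2.2}, {"jaw": 0, "dx": 0, "dy": 0, "dz": 0, "yaw": 0}]}}

```text
clock: 40.42
eef_pos: [0.4399, -0.4264, 0.2141]
eef_rot: [-3.141, -0.001, 2.405]
force: [-0.6, 0.4, -1.2]
finger_gap: 0.0469
```

Run:
```python
from h import *
st(); slot(-.001,-.052,.022)
p=viewer.read_camera("wrist"); cv2.imwrite("pics/k5.png",p["color"])
q=viewer.read_camera("top"); crop(q,"k6.png",360,110,520,270,3.5)
```

```text
t 40.42 pos [ 0.4399 -0.4264  0.2141] rot [-3.1414e+00 -7.0000e-04  2.4046e+00] F [-0.6  0.4 -1.2] gap 0.0469 q [ 0.44  0.43  0.37  1.67 -0.17  1.07  1.7 ]
target [ 0.4417 -0.4262]
dx dy dz cm [-0.13  0.13 19.21] yaw deg 0.2 t 40.425
```

View pics/k5.png

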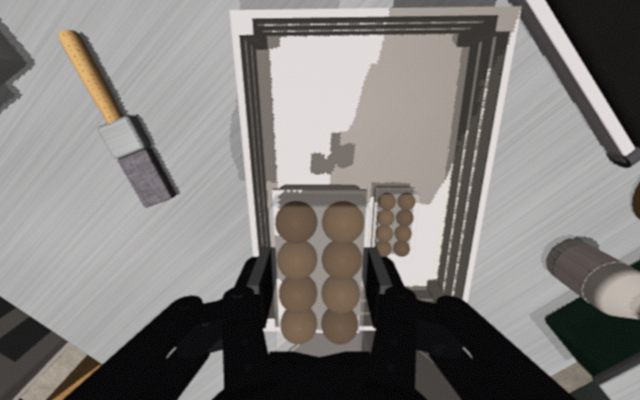

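View pics/k6.png

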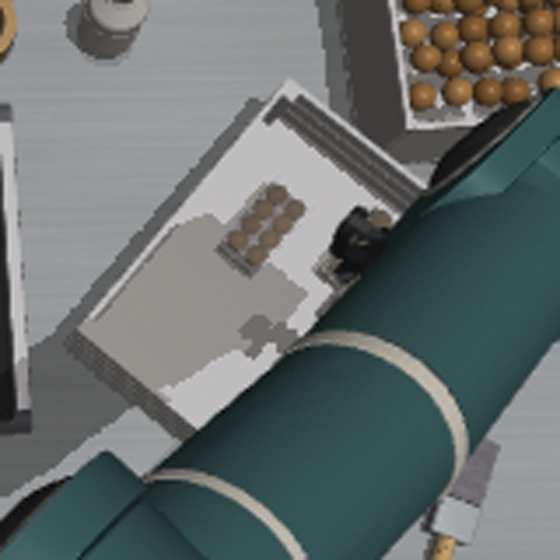

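Emit:
{"name": "drive_tool", "arguments": {"plan": [{"jaw": 0, "dx": 0.3, "dy": 0.1, "dz": 4, "yaw": 0}, {"jaw": 0, "dx": 0, "dy": 0, "dz": 5, "yaw": 0}, {"jaw": 0, "dx": 0, "dy": 0, "dz": 5, "yaw": 0}, {"jaw": 0, "dx": 0, "dy": 0, "dz": 3, "yaw": 0}, {"jaw": 0, "dx": 0, "dy": 0, "dz": 2, "yaw": 0}, {"jaw": 0, "dx": 0, "dy": 0, "dz": 0, "yaw": 0}]}}

```text
clock: 41.28
eef_pos: [0.4382, -0.4239, 0.024]
eef_rot: [-3.141, -0.001, 2.402]
force: [0.1, 0.4, -1.3]
finger_gap: 0.0476
```

Run:
```python
from h import *
st(); slot(-.001,-.052,.021)
p=viewer.read_camera("wrist"); cv2.imwrite("pics/k7.png",p["color"])
```

```text
t 41.27 pos [ 0.4382 -0.4239  0.024 ] rot [-3.1415e+00 -9.0000e-04  2.4021e+00] F [ 0.1  0.4 -1.3] gap 0.0476 q [ 0.5   0.67  0.29  1.79 -0.28  0.72  1.77]
target [ 0.4417 -0.4262]
dx dy dz cm [-0.42  0.06  0.3 ] yaw deg 0.0 t 41.275
```

View pics/k7.png

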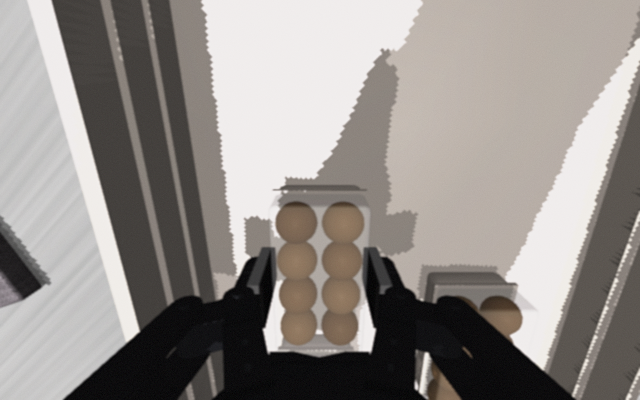

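Emit:
{"name": "drive_tool", "arguments": {"plan": [{"jaw": 0, "dx": 0, "dy": 0, "dz": 0.3, "yaw": 0}, {"jaw": 0, "dx": 0, "dy": 0, "dz": 0, "yaw": 0}, {"jaw": 0.7, "dx": 0, "dy": 0, "dz": 0, "yaw": 0}, {"jaw": 0.7, "dx": 0, "dy": 0, "dz": 0, "yaw": 0}, {"jaw": 0.7, "dx": 0, "dy": 0, "dz": 0, "yaw": 0}, {"jaw": 0.7, "dx": 0, "dy": 0, "dz": -3, "yaw": 0}, {"jaw": 0.7, "dx": 0, "dy": 0, "dz": -5, "yaw": 0}, {"jaw": 0.7, "dx": 0, "dy": 0, "dz": -5, "yaw": 0}, {"jaw": 0.7, "dx": 0, "dy": 0, "dz": -5, "yaw": 0}, {"jaw": 0.7, "dx": 0, "dy": 0, "dz": -5, "yaw": 0}]}}

```text
clock: 42.58
eef_pos: [0.4383, -0.4237, 0.2535]
eef_rot: [-3.142, 0.0, 2.401]
force: [0.6, -0.8, -0.0]
finger_gap: 0.0598
```

Run:
```python
from h import *
st()
p=viewer.read_camera("wrist"); cv2.imwrite("pics/k8.png",p["color"])
go(.53,.02,.33,np.pi)
```

```text
t 42.58 pos [ 0.4383 -0.4237  0.2535] rot [-3.1416e+00  3.0000e-04  2.4014e+00] F [ 0.6 -0.8 -0. ] gap 0.0598 q [ 0.42  0.39  0.39  1.64 -0.16  1.14  1.68]
dx dy dz cm [23.39 38.98 -6.98] yaw deg -42.4 t 42.625
```

View pics/k8.png

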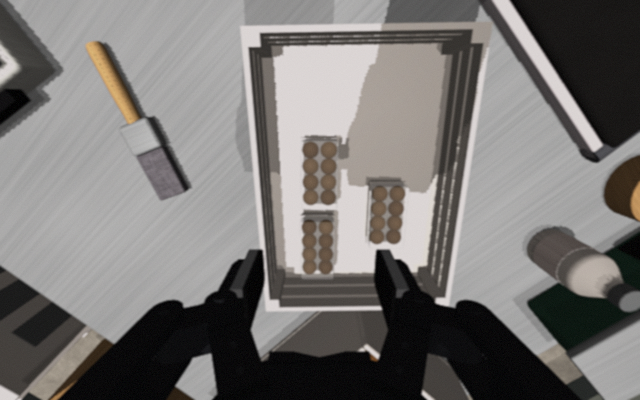

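Emit:
{"name": "drive_tool", "arguments": {"plan": [{"jaw": 0.75, "dx": 2.9, "dy": 4.9, "dz": -0.9, "yaw": 0}, {"jaw": 0.75, "dx": 2.9, "dy": 4.9, "dz": -0.9, "yaw": 0}, {"jaw": 0.75, "dx": 2.9, "dy": 4.9, "dz": -0.9, "yaw": 0}, {"jaw": 0.75, "dx": 2.9, "dy": 4.9, "dz": -0.9, "yaw": 0}, {"jaw": 0.75, "dx": 2.9, "dy": 4.9, "dz": -0.9, "yaw": 0}, {"jaw": 0.75, "dx": 2.9, "dy": 4.9, "dz": -0.9, "yaw": 0}, {"jaw": 0.75, "dx": 2.9, "dy": 4.9, "dz": -0.8, "yaw": 0}, {"jaw": 0.75, "dx": 2.9, "dy": 4.7, "dz": -0.8, "yaw": 0}, {"jaw": 0.75, "dx": 0, "dy": 0, "dz": 0, "yaw": -10.6}, {"jaw": 0.75, "dx": 0, "dy": 0, "dz": 0, "yaw": -10.6}]}}

```text
clock: 43.88
eef_pos: [0.5302, 0.0212, 0.3214]
eef_rot: [-3.141, 0.0, 2.779]
force: [0.7, -0.2, 0.2]
finger_gap: 0.064
```

Emit:
{"name": "drive_tool", "arguments": {"plan": [{"jaw": 0.75, "dx": 0, "dy": 0, "dz": 0, "yaw": -10.6}, {"jaw": 0.75, "dx": 0, "dy": 0, "dz": 0, "yaw": -10.6}, {"jaw": 0.75, "dx": 0, "dy": 0, "dz": 0, "yaw": 0}]}}

```text
clock: 44.25
eef_pos: [0.5301, 0.0205, 0.3215]
eef_rot: [3.142, -0.0, 3.14]
force: [0.6, 0.1, 0.6]
finger_gap: 0.0642
```

Run:
```python
from h import *
st()
p=viewer.read_camera("wrist"); cv2.imwrite("pics/l1.png",p["color"])
o=punnets(p,"l2.png")
for a in o: go(a[0]-.002,a[1],.043,np.radians(180+a[2]))
```

```text
t 44.25 pos [0.5301 0.0205 0.3215] rot [ 3.1416e+00 -1.0000e-04  3.1403e+00] F [0.6 0.1 0.6] gap 0.0642 q [-0.15  0.17  0.06  1.73 -0.01  1.24  1.48]
x 0.447 y 0.111 ang 8.7 L 88 S 50
x 0.567 y 0.074 ang 2.2 L 92 S 49
dx dy dz cm [ 8.56  8.98 27.85] yaw deg -9.0 t 44.3
dx dy dz cm [-3.45  5.35 27.85] yaw deg -2.5 t 44.3
```

View pics/l1.png

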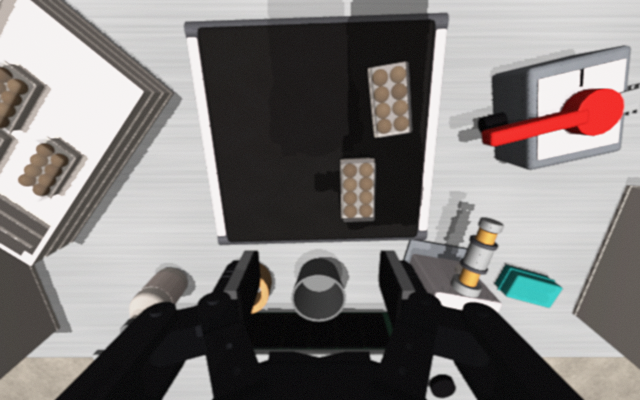

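Emit:
{"name": "drive_tool", "arguments": {"plan": [{"jaw": 0.75, "dx": 4.3, "dy": 4.5, "dz": 0, "yaw": 0}, {"jaw": 0.75, "dx": 4.3, "dy": 4.5, "dz": 0, "yaw": -9}, {"jaw": 0.75, "dx": 0, "dy": 0, "dz": 6, "yaw": 0}, {"jaw": 0.75, "dx": 0, "dy": 0, "dz": 6, "yaw": 0}, {"jaw": 0.75, "dx": 0, "dy": 0, "dz": 6, "yaw": 0}, {"jaw": 0.75, "dx": 0, "dy": 0, "dz": 4, "yaw": 0}, {"jaw": 0.75, "dx": 0, "dy": 0, "dz": 2, "yaw": 0}, {"jaw": 0.75, "dx": 0, "dy": 0, "dz": 0, "yaw": 0}]}}

```text
clock: 45.3
eef_pos: [0.4435, 0.1104, 0.0806]
eef_rot: [-3.141, -0.003, -2.988]
force: [0.7, -0.3, 0.5]
finger_gap: 0.0643
```

Run:
```python
from h import *
st();go(.445,.111,.043,np.radians(188.7))
p=viewer.read_camera("wrist"); cv2.imwrite("pics/l3.png",p["color"])
```

```text
t 45.3 pos [0.4435 0.1104 0.0806] rot [-3.1411e+00 -2.5000e-03 -2.9883e+00] F [ 0.7 -0.3  0.5] gap 0.0643 q [-0.28  0.35 -0.04  2.14  0.02  0.66  1.39]
dx dy dz cm [-0.16  0.04  3.76] yaw deg 0.1 t 45.3
```

View pics/l3.png

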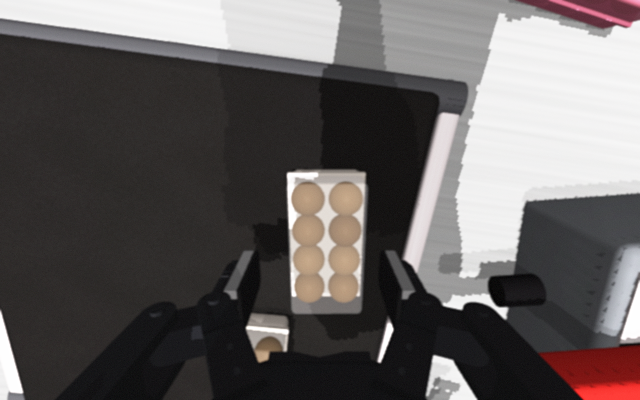

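Emit:
{"name": "drive_tool", "arguments": {"plan": [{"jaw": 0.72, "dx": -0.1, "dy": 0.4, "dz": 0, "yaw": 0}, {"jaw": 0.72, "dx": 0, "dy": 0, "dz": 2, "yaw": 0}, {"jaw": 0.72, "dx": 0, "dy": 0, "dz": 1.8, "yaw": 0}, {"jaw": 0.72, "dx": 0, "dy": 0, "dz": 0, "yaw": 0}, {"jaw": 0, "dx": 0, "dy": 0, "dz": 0, "yaw": 0}, {"jaw": 0, "dx": 0, "dy": 0, "dz": 0, "yaw": 0}, {"jaw": 0, "dx": 0, "dy": 0, "dz": 0, "yaw": 0}, {"jaw": 0, "dx": 0, "dy": 0, "dz": 0, "yaw": 0}, {"jaw": 0, "dx": 0, "dy": 0, "dz": -3, "yaw": 0}, {"jaw": 0, "dx": 0, "dy": 0, "dz": -5, "yaw": 0}], "squeeze": 35}}

```text
clock: 46.6
eef_pos: [0.4439, 0.1145, 0.1243]
eef_rot: [-3.141, -0.002, -2.985]
force: [1.1, 0.2, -1.0]
finger_gap: 0.0477
```

Emit:
{"name": "drive_tool", "arguments": {"plan": [{"jaw": 0, "dx": 0, "dy": 0, "dz": -5, "yaw": 0}, {"jaw": 0, "dx": 0, "dy": 0, "dz": -4, "yaw": 0}, {"jaw": 0, "dx": 0, "dy": 0, "dz": 0, "yaw": 0}]}}

```text
clock: 46.98
eef_pos: [0.4459, 0.1151, 0.217]
eef_rot: [3.141, 0.006, -2.985]
force: [0.5, -0.6, -2.0]
finger_gap: 0.0476
```

Run:
```python
from h import *
st(); slot(-.109,-.052)
p=viewer.read_camera("wrist"); cv2.imwrite("pics/l4.png",p["color"])
```

```text
t 46.98 pos [0.4459 0.1151 0.217 ] rot [ 3.1408  0.006  -2.985 ] F [ 0.5 -0.6 -2. ] gap 0.0476 q [-0.28  0.14 -0.04  2.03  0.01  0.97  1.4 ]
target [ 0.3619 -0.3534]
dx dy dz cm [ 15.6  -44.97   1.7 ] yaw deg 51.4 t 46.975
```

View pics/l4.png

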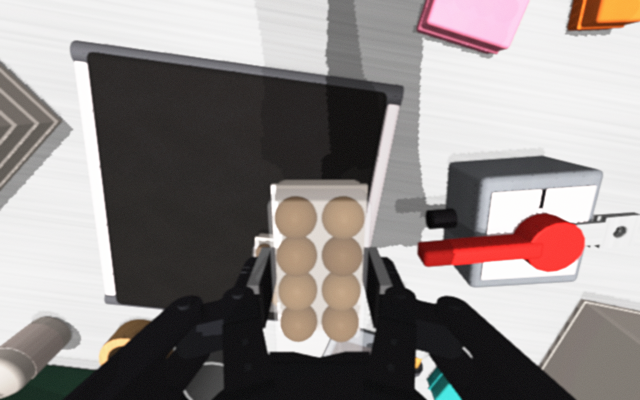

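Emit:
{"name": "drive_tool", "arguments": {"plan": [{"jaw": 0, "dx": 1.7, "dy": -5, "dz": 0, "yaw": 0}, {"jaw": 0, "dx": 1.7, "dy": -5, "dz": 0, "yaw": 0}, {"jaw": 0, "dx": 1.7, "dy": -5, "dz": 0, "yaw": 0}, {"jaw": 0, "dx": 1.7, "dy": -5, "dz": 0, "yaw": 0}, {"jaw": 0, "dx": 1.7, "dy": -5, "dz": 0, "yaw": 0}, {"jaw": 0, "dx": 1.8, "dy": -5, "dz": 0, "yaw": 0}, {"jaw": 0, "dx": 1.8, "dy": -5, "dz": 0, "yaw": 0}, {"jaw": 0, "dx": 1.7, "dy": -5, "dz": 0, "yaw": 0}, {"jaw": 0, "dx": 1.8, "dy": -5, "dz": 0, "yaw": 0}, {"jaw": 0, "dx": 0, "dy": 0, "dz": 0, "yaw": 10.3}]}}

```text
clock: 48.28
eef_pos: [0.3586, -0.3574, 0.2125]
eef_rot: [-3.141, -0.002, 3.113]
force: [0.2, 2.0, -2.0]
finger_gap: 0.0477
```

Emit:
{"name": "drive_tool", "arguments": {"plan": [{"jaw": 0, "dx": 0, "dy": 0, "dz": 0, "yaw": 10.3}, {"jaw": 0, "dx": 0, "dy": 0, "dz": 0, "yaw": 10.3}, {"jaw": 0, "dx": 0, "dy": 0, "dz": 0, "yaw": 10.3}, {"jaw": 0, "dx": 0, "dy": 0, "dz": 0, "yaw": 10.2}, {"jaw": 0, "dx": 0, "dy": 0, "dz": 0, "yaw": 0}]}}

```text
clock: 48.9
eef_pos: [0.3605, -0.3538, 0.2128]
eef_rot: [-3.141, -0.001, 2.402]
force: [-0.3, 0.2, -1.8]
finger_gap: 0.0472
```

Run:
```python
from h import *
st(); slot(-.109,-.052,.022)
p=viewer.read_camera("wrist"); cv2.imwrite("pics/l5.png",p["color"])
q=viewer.read_camera("top"); crop(q,"l6.png",360,110,520,270,3.5)
```

```text
t 48.9 pos [ 0.3605 -0.3538  0.2128] rot [-3.1409e+00 -1.3000e-03  2.4023e+00] F [-0.3  0.2 -1.8] gap 0.0472 q [ 0.25  0.25  0.54  1.94 -0.15  0.99  1.69]
target [ 0.3619 -0.3534]
dx dy dz cm [-0.08  0.12 19.08] yaw deg 0.0 t 48.9
```

View pics/l5.png

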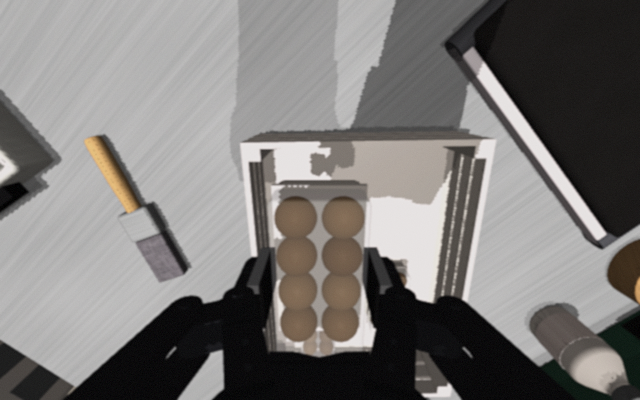

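View pics/l6.png

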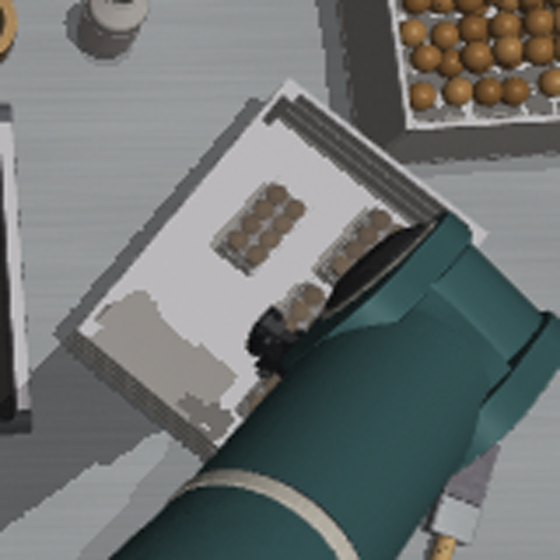

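Run:
```python
from h import *
p=viewer.read_camera("wrist")
for a in [(242,142),(370,140),(495,139)]: incrate(p,a,.08)
for a in [(319,183)]: incrate(p,a,.235)
q=viewer.read_camera("top")
for a,b in [(290,83),(60,335),(205,452)]: incrate(q,(360+a/3.5,110+b/3.5),.08)
```

```text
(242, 142) [ 0.2776 -0.3767] cr -0.1556 -0.1261
(370, 140) [ 0.3571 -0.286 ] cr -0.158 -0.0055
(495, 139) [ 0.4351 -0.1985] cr -0.1594 0.1117
(319, 183) [ 0.3245 -0.3209] cr -0.1586 -0.0532
(442.8571428571429, 133.71428571428572) [ 0.675  -0.4166] cr 0.1648 0.1124
(377.14285714285717, 205.71428571428572) [ 0.4288 -0.1813] cr -0.1757 0.1202
(418.57142857142856, 239.14285714285714) [ 0.3167 -0.3117] cr -0.1705 -0.0517
```

Emit:
{"name": "drive_tool", "arguments": {"plan": [{"jaw": 0, "dx": -0.8, "dy": 0.1, "dz": 4, "yaw": 0}, {"jaw": 0, "dx": 0, "dy": 0, "dz": 5, "yaw": 0}, {"jaw": 0, "dx": 0, "dy": 0, "dz": 4, "yaw": 0}, {"jaw": 0, "dx": 0, "dy": 0, "dz": 0, "yaw": 0}]}}

```text
clock: 49.6
eef_pos: [0.366, -0.3579, 0.0817]
eef_rot: [-3.141, -0.005, 2.403]
force: [0.3, -0.0, -0.3]
finger_gap: 0.0477
```

Run:
```python
from h import *
st(); slot(-.102,-.052,.021)
p=viewer.read_camera("wrist"); cv2.imwrite("pics/l7.png",p["color"])
r=viewer.read_camera("side"); crop(r,"l8.png",230,250,460,400,3.4)
```

```text
t 49.6 pos [ 0.366  -0.3579  0.0817] rot [-3.1407 -0.0046  2.4026] F [ 0.3 -0.  -0.3] gap 0.0477 q [ 0.33  0.46  0.46  2.02 -0.3   0.73  1.82]
target [ 0.3671 -0.3581]
dx dy dz cm [-0.1   0.06  6.07] yaw deg 0.1 t 49.6
```

View pics/l7.png

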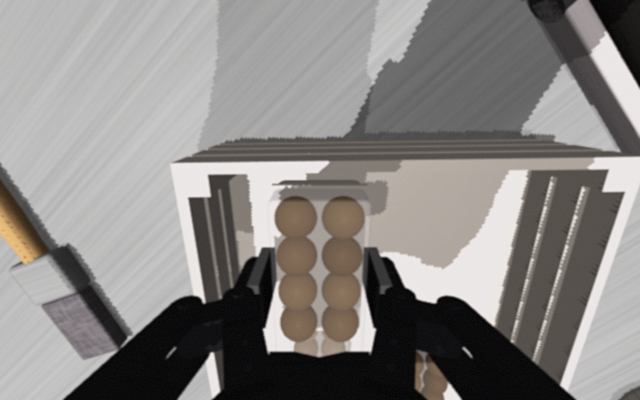

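View pics/l8.png

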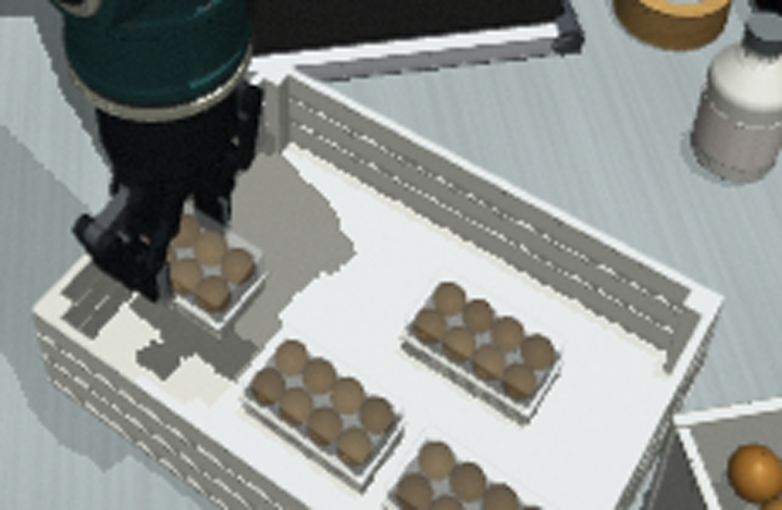

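Emit:
{"name": "drive_tool", "arguments": {"plan": [{"jaw": 0, "dx": 0, "dy": 0, "dz": 2, "yaw": 0}, {"jaw": 0, "dx": 0, "dy": 0, "dz": 2, "yaw": 0}, {"jaw": 0, "dx": 0, "dy": 0, "dz": 1.5, "yaw": 0}, {"jaw": 0, "dx": 0, "dy": 0, "dz": 0.4, "yaw": 0}, {"jaw": 0, "dx": 0, "dy": 0, "dz": 0, "yaw": 0}]}}

```text
clock: 50.32
eef_pos: [0.3676, -0.3591, 0.0252]
eef_rot: [-3.142, 0.001, 2.401]
force: [0.2, -0.2, -1.0]
finger_gap: 0.0474
```

Run:
```python
from h import *
st()
p=viewer.read_camera("wrist"); cv2.imwrite("pics/l9.png",p["color"])
r=viewer.read_camera("side"); crop(r,"l10.png",230,250,460,400,3.4)
```

```text
t 50.33 pos [ 0.3676 -0.3591  0.0252] rot [-3.1416e+00  7.0000e-04  2.4015e+00] F [ 0.2 -0.2 -1. ] gap 0.0474 q [ 0.38  0.56  0.41  2.04 -0.37  0.61  1.87]
```

View pics/l9.png

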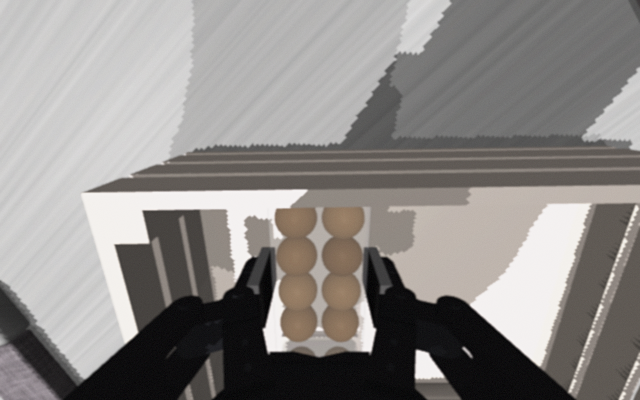

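View pics/l10.png

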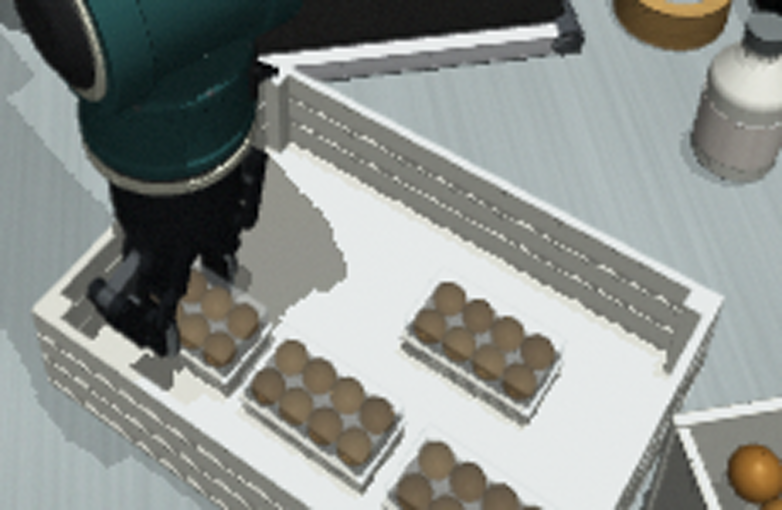

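No contact forces and there are clear gaps all round. I'll lower the last few millimetres and release.

Emit:
{"name": "drive_tool", "arguments": {"plan": [{"jaw": 0, "dx": 0, "dy": 0, "dz": 0.4, "yaw": 0}, {"jaw": 0, "dx": 0, "dy": 0, "dz": 0, "yaw": 0}, {"jaw": 0.68, "dx": 0, "dy": 0, "dz": 0, "yaw": 0}, {"jaw": 0.68, "dx": 0, "dy": 0, "dz": 0, "yaw": 0}, {"jaw": 0.68, "dx": 0, "dy": 0, "dz": 0, "yaw": 0}, {"jaw": 0.68, "dx": 0, "dy": 0, "dz": -3, "yaw": 0}, {"jaw": 0.68, "dx": 0, "dy": 0, "dz": -5, "yaw": 0}, {"jaw": 0.68, "dx": 0, "dy": 0, "dz": -5, "yaw": 0}, {"jaw": 0.68, "dx": 0, "dy": 0, "dz": -5, "yaw": 0}, {"jaw": 0.68, "dx": 0, "dy": 0, "dz": -5, "yaw": 0}]}}

```text
clock: 51.68
eef_pos: [0.3671, -0.3586, 0.2523]
eef_rot: [-3.142, 0.0, 2.401]
force: [0.0, -0.4, 0.6]
finger_gap: 0.0584
```

Run:
```python
from h import *
st()
p=viewer.read_camera("wrist"); cv2.imwrite("pics/m1.png",p["color"])
go(.58,.05,.33,np.pi)
```

```text
t 51.67 pos [ 0.3671 -0.3586  0.2523] rot [-3.1416e+00  1.0000e-04  2.4013e+00] F [ 0.  -0.4  0.6] gap 0.0584 q [ 0.22  0.22  0.57  1.88 -0.13  1.08  1.67]
dx dy dz cm [12.11 44.57 -7.17] yaw deg -42.5 t 51.725
```

View pics/m1.png

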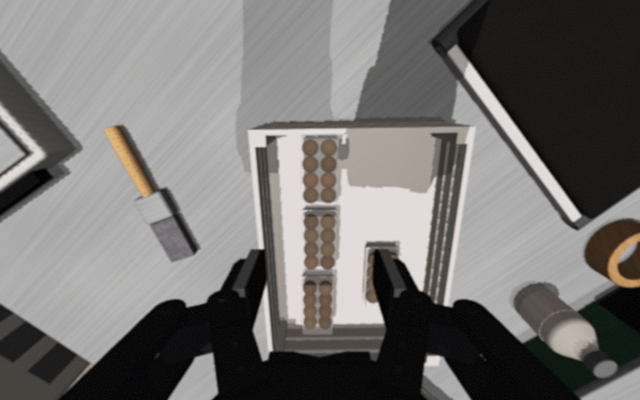

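Emit:
{"name": "drive_tool", "arguments": {"plan": [{"jaw": 0.75, "dx": 1.4, "dy": 4.9, "dz": -0.8, "yaw": 0}, {"jaw": 0.75, "dx": 1.3, "dy": 4.9, "dz": -0.8, "yaw": 0}, {"jaw": 0.75, "dx": 1.4, "dy": 4.9, "dz": -0.8, "yaw": 0}, {"jaw": 0.75, "dx": 1.3, "dy": 4.9, "dz": -0.8, "yaw": 0}, {"jaw": 0.75, "dx": 1.4, "dy": 5, "dz": -0.8, "yaw": 0}, {"jaw": 0.75, "dx": 1.3, "dy": 5, "dz": -0.8, "yaw": 0}, {"jaw": 0.75, "dx": 1.4, "dy": 5, "dz": -0.8, "yaw": 0}, {"jaw": 0.75, "dx": 1.3, "dy": 5, "dz": -0.8, "yaw": 0}, {"jaw": 0.75, "dx": 1.3, "dy": 5, "dz": -0.8, "yaw": 0}, {"jaw": 0.75, "dx": 0, "dy": 0, "dz": 0, "yaw": -10.6}]}}

```text
clock: 52.98
eef_pos: [0.5797, 0.0563, 0.3222]
eef_rot: [3.141, -0.001, 2.594]
force: [-1.0, -0.8, -0.1]
finger_gap: 0.0638
```

Emit:
{"name": "drive_tool", "arguments": {"plan": [{"jaw": 0.75, "dx": 0, "dy": 0, "dz": 0, "yaw": -10.6}, {"jaw": 0.75, "dx": 0, "dy": 0, "dz": 0, "yaw": -10.6}, {"jaw": 0.75, "dx": 0, "dy": 0, "dz": 0, "yaw": -10.7}, {"jaw": 0.75, "dx": 0, "dy": 0, "dz": 0, "yaw": 0}]}}

```text
clock: 53.48
eef_pos: [0.5788, 0.052, 0.3224]
eef_rot: [3.142, -0.0, -3.141]
force: [0.2, 0.7, -0.2]
finger_gap: 0.0644
```

Run:
```python
from h import *
st()
p=viewer.read_camera("wrist"); cv2.imwrite("pics/m2.png",p["color"])
o=punnets(p,"m3.png")
for a in o: go(a[0]-.002,a[1],.043,np.radians(180+a[2]))
```

```text
t 53.48 pos [0.5788 0.052  0.3224] rot [ 3.1416e+00 -2.0000e-04 -3.1412e+00] F [ 0.2  0.7 -0.2] gap 0.0644 q [-0.28  0.27  0.17  1.62 -0.05  1.26  1.47]
x 0.568 y 0.075 ang 2.2 L 91 S 49
dx dy dz cm [ 1.25  2.3  27.95] yaw deg -2.4 t 53.525
```

View pics/m2.png

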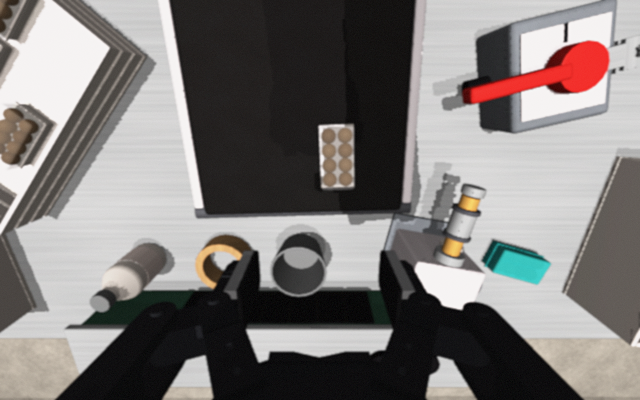

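Emit:
{"name": "drive_tool", "arguments": {"plan": [{"jaw": 0.75, "dx": 1.2, "dy": 2.3, "dz": 4, "yaw": -2.4}, {"jaw": 0.75, "dx": 0, "dy": 0, "dz": 6, "yaw": 0}, {"jaw": 0.75, "dx": 0, "dy": 0, "dz": 6, "yaw": 0}, {"jaw": 0.75, "dx": 0, "dy": 0, "dz": 5, "yaw": 0}, {"jaw": 0.75, "dx": 0, "dy": 0, "dz": 3, "yaw": 0}, {"jaw": 0.75, "dx": 0, "dy": 0, "dz": 0, "yaw": 0}]}}

```text
clock: 54.28
eef_pos: [0.5656, 0.0748, 0.0808]
eef_rot: [-3.141, -0.004, -3.102]
force: [0.1, 0.1, 1.1]
finger_gap: 0.0636
```

Run:
```python
from h import *
st();go(.566,.075,.043,np.radians(182.2))
p=viewer.read_camera("wrist"); cv2.imwrite("pics/m4.png",p["color"])
```

```text
t 54.27 pos [0.5656 0.0748 0.0808] rot [-3.1406 -0.0037 -3.1019] F [0.1 0.1 1.1] gap 0.0636 q [-0.28  0.51  0.12  1.87 -0.08  0.77  1.5 ]
dx dy dz cm [-0.04  0.02  3.78] yaw deg 0.1 t 54.275
```

View pics/m4.png

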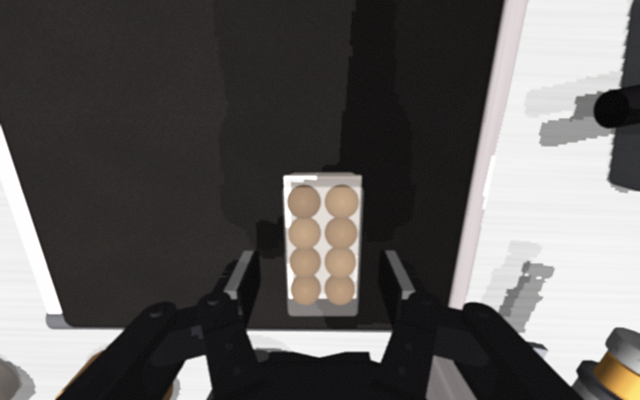

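Emit:
{"name": "drive_tool", "arguments": {"plan": [{"jaw": 0.75, "dx": 0, "dy": 0.1, "dz": 2, "yaw": 0}, {"jaw": 0.75, "dx": 0, "dy": 0, "dz": 1.8, "yaw": 0}, {"jaw": 0.75, "dx": 0, "dy": 0, "dz": 0, "yaw": 0}, {"jaw": 0, "dx": 0, "dy": 0, "dz": 0, "yaw": 0}, {"jaw": 0, "dx": 0, "dy": 0, "dz": 0, "yaw": 0}, {"jaw": 0, "dx": 0, "dy": 0, "dz": 0, "yaw": 0}, {"jaw": 0, "dx": 0, "dy": 0, "dz": 0, "yaw": 0}, {"jaw": 0, "dx": 0, "dy": 0, "dz": -3, "yaw": 0}, {"jaw": 0, "dx": 0, "dy": 0, "dz": -5, "yaw": 0}, {"jaw": 0, "dx": 0, "dy": 0, "dz": -5, "yaw": 0}], "squeeze": 35}}

```text
clock: 55.58
eef_pos: [0.5666, 0.076, 0.1764]
eef_rot: [-3.141, 0.0, -3.098]
force: [0.7, -0.2, -1.8]
finger_gap: 0.0472
```

Emit:
{"name": "drive_tool", "arguments": {"plan": [{"jaw": 0, "dx": 0, "dy": 0, "dz": -4, "yaw": 0}, {"jaw": 0, "dx": 0, "dy": 0, "dz": 0, "yaw": 0}]}}

```text
clock: 55.82
eef_pos: [0.5681, 0.0762, 0.218]
eef_rot: [3.141, 0.005, -3.098]
force: [-0.5, 0.7, -2.1]
finger_gap: 0.0474
```

Run:
```python
from h import *
st(); slot(-.058,.04)
p=viewer.read_camera("wrist"); cv2.imwrite("pics/m5.png",p["color"])
```

```text
t 55.83 pos [0.5681 0.0762 0.218 ] rot [ 3.1407  0.0054 -3.0985] F [-0.5  0.7 -2.1] gap 0.0474 q [-0.3   0.34  0.14  1.77 -0.05  1.03  1.47]
target [ 0.4616 -0.3199]
dx dy dz cm [ 12.35 -39.11   1.8 ] yaw deg 44.9 t 55.825
```

View pics/m5.png

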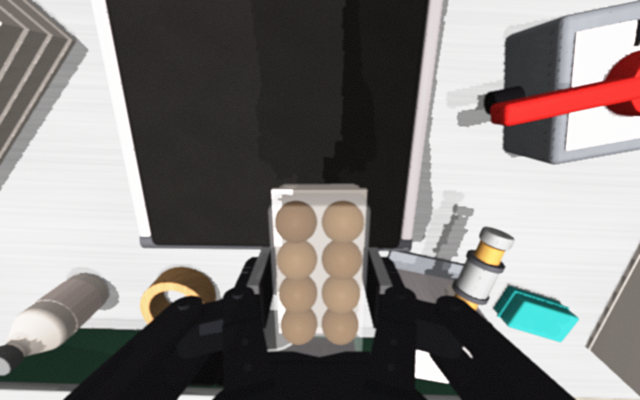

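Emit:
{"name": "drive_tool", "arguments": {"plan": [{"jaw": 0, "dx": 1.5, "dy": -4.9, "dz": 0, "yaw": 0}, {"jaw": 0, "dx": 1.6, "dy": -4.9, "dz": 0, "yaw": 0}, {"jaw": 0, "dx": 1.5, "dy": -4.9, "dz": 0, "yaw": 0}, {"jaw": 0, "dx": 1.6, "dy": -4.9, "dz": 0, "yaw": 0}, {"jaw": 0, "dx": 1.5, "dy": -4.9, "dz": 0, "yaw": 0}, {"jaw": 0, "dx": 1.6, "dy": -4.9, "dz": 0, "yaw": 0}, {"jaw": 0, "dx": 1.5, "dy": -4.9, "dz": 0, "yaw": 0}, {"jaw": 0, "dx": 1.5, "dy": -4.8, "dz": 0, "yaw": 0}, {"jaw": 0, "dx": 0, "dy": 0, "dz": 0, "yaw": 10.6}, {"jaw": 0, "dx": 0, "dy": 0, "dz": 0, "yaw": 10.6}]}}

```text
clock: 57.12
eef_pos: [0.4599, -0.3203, 0.2132]
eef_rot: [-3.142, -0.002, 2.807]
force: [1.8, -0.2, -0.6]
finger_gap: 0.0474
```

Emit:
{"name": "drive_tool", "arguments": {"plan": [{"jaw": 0, "dx": 0, "dy": 0, "dz": 0, "yaw": 10.6}, {"jaw": 0, "dx": 0, "dy": 0, "dz": 0, "yaw": 10.6}, {"jaw": 0, "dx": 0, "dy": 0, "dz": 0, "yaw": 2.4}, {"jaw": 0, "dx": 0, "dy": 0, "dz": 0, "yaw": 0}]}}

```text
clock: 57.62
eef_pos: [0.4605, -0.3196, 0.2136]
eef_rot: [-3.141, -0.001, 2.404]
force: [-0.1, 0.8, -2.0]
finger_gap: 0.0475
```

Run:
```python
from h import *
st(); slot(-.058,.04,.022)
p=viewer.read_camera("wrist"); cv2.imwrite("pics/m6.png",p["color"])
q=viewer.read_camera("top"); crop(q,"m7.png",360,110,520,270,3.5)
```

```text
t 57.62 pos [ 0.4605 -0.3196  0.2136] rot [-3.1408e+00 -1.5000e-03  2.4036e+00] F [-0.1  0.8 -2. ] gap 0.0475 q [ 0.16  0.35  0.49  1.81 -0.19  1.03  1.55]
target [ 0.4616 -0.3199]
dx dy dz cm [-0.11  0.06 19.16] yaw deg 0.1 t 57.625
```

View pics/m6.png

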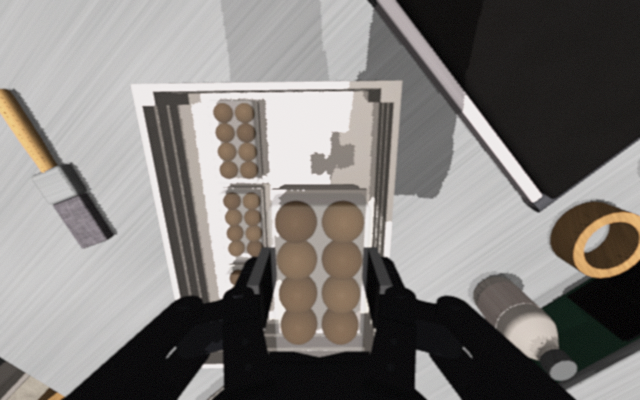

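View pics/m7.png

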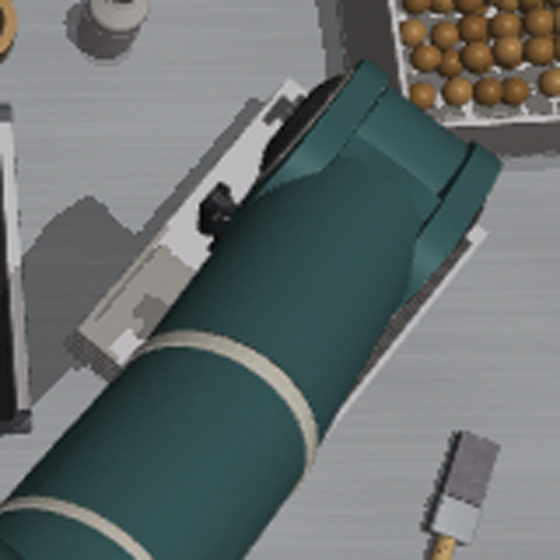

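Emit:
{"name": "drive_tool", "arguments": {"plan": [{"jaw": 0, "dx": 0.6, "dy": 0, "dz": 4, "yaw": 0}, {"jaw": 0, "dx": 0, "dy": 0, "dz": 5, "yaw": 0}, {"jaw": 0, "dx": 0, "dy": 0, "dz": 5, "yaw": 0}, {"jaw": 0, "dx": 0, "dy": 0, "dz": 3, "yaw": 0}, {"jaw": 0, "dx": 0, "dy": 0, "dz": 2, "yaw": 0}, {"jaw": 0, "dx": 0, "dy": 0, "dz": 0, "yaw": 0}]}}

```text
clock: 58.48
eef_pos: [0.4561, -0.3159, 0.0239]
eef_rot: [-3.141, -0.001, 2.403]
force: [0.5, -0.5, -1.1]
finger_gap: 0.0474
```

Run:
```python
from h import *
st()
p=viewer.read_camera("wrist"); cv2.imwrite("pics/m8.png",p["color"])
r=viewer.read_camera("side"); crop(r,"m9.png",230,250,460,400,3.4)
```

```text
t 58.48 pos [ 0.4561 -0.3159  0.0239] rot [-3.1411e+00 -1.1000e-03  2.4034e+00] F [ 0.5 -0.5 -1.1] gap 0.0474 q [ 0.26  0.61  0.38  1.94 -0.35  0.66  1.68]
```

View pics/m8.png

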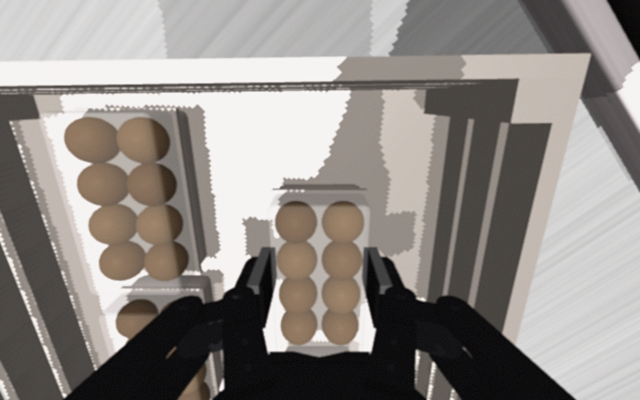

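View pics/m9.png

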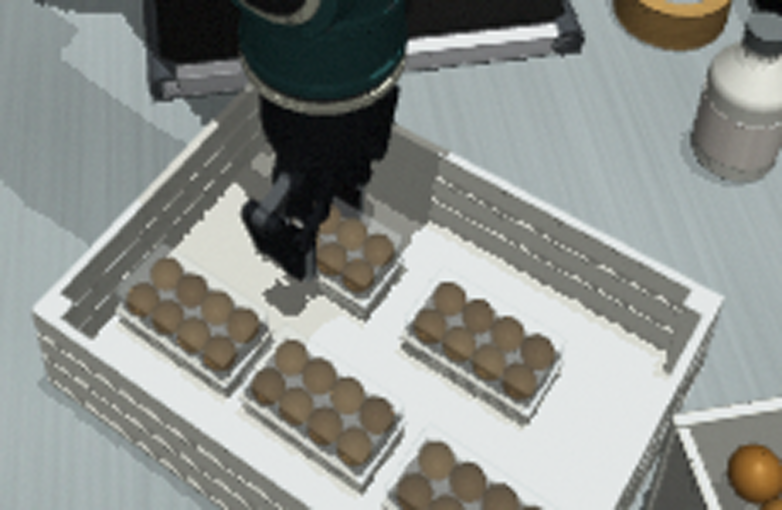

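Emit:
{"name": "drive_tool", "arguments": {"plan": [{"jaw": 0, "dx": 0, "dy": 0, "dz": 0.3, "yaw": 0}, {"jaw": 0, "dx": 0, "dy": 0, "dz": 0, "yaw": 0}, {"jaw": 0.68, "dx": 0, "dy": 0, "dz": 0, "yaw": 0}, {"jaw": 0.68, "dx": 0, "dy": 0, "dz": 0, "yaw": 0}, {"jaw": 0.68, "dx": 0, "dy": 0, "dz": 0, "yaw": 0}, {"jaw": 0.68, "dx": 0, "dy": 0, "dz": -3, "yaw": 0}, {"jaw": 0.68, "dx": 0, "dy": 0, "dz": -5, "yaw": 0}, {"jaw": 0.68, "dx": 0, "dy": 0, "dz": -5, "yaw": 0}, {"jaw": 0.68, "dx": 0, "dy": 0, "dz": -5, "yaw": 0}, {"jaw": 0.68, "dx": 0, "dy": 0, "dz": -5, "yaw": 0}]}}

```text
clock: 59.82
eef_pos: [0.4562, -0.3157, 0.2534]
eef_rot: [3.142, 0.0, 2.403]
force: [0.4, -0.1, -0.8]
finger_gap: 0.058
```

Emit:
{"name": "drive_tool", "arguments": {"plan": [{"jaw": 0.68, "dx": 0, "dy": 0, "dz": -5, "yaw": 0}, {"jaw": 0.68, "dx": 0, "dy": 5.5, "dz": 0, "yaw": 0}, {"jaw": 0.68, "dx": 0, "dy": 5.5, "dz": 0, "yaw": 0}, {"jaw": 0.68, "dx": 0, "dy": 5.5, "dz": 0, "yaw": 0}, {"jaw": 0.68, "dx": 0, "dy": 5.5, "dz": 0, "yaw": 0}, {"jaw": 0.68, "dx": 0, "dy": 0, "dz": 0, "yaw": 0}]}}

```text
clock: 60.58
eef_pos: [0.6066, -0.1488, 0.3006]
eef_rot: [3.141, -0.001, 2.409]
force: [-0.0, -0.6, -0.5]
finger_gap: 0.0579
```

Run:
```python
from h import *
st()
q=viewer.read_camera("top"); crop(q,"n1.png",180,90,500,310,2.5)
r=viewer.read_camera("side"); crop(r,"n2.png",200,120,500,400,2.1)
p=viewer.read_camera("wrist"); cv2.imwrite("pics/n3.png",p["color"])
```

```text
t 60.58 pos [ 0.6066 -0.1488  0.3006] rot [ 3.1414e+00 -1.2000e-03  2.4092e+00] F [-0.  -0.6 -0.5] gap 0.0579 q [-0.12  0.38  0.42  1.54 -0.16  1.25  1.16]
```

View pics/n1.png

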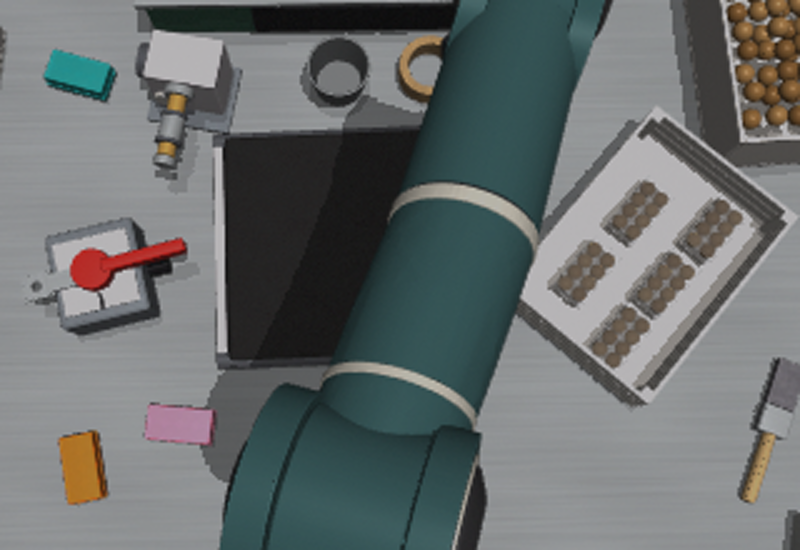

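View pics/n2.png

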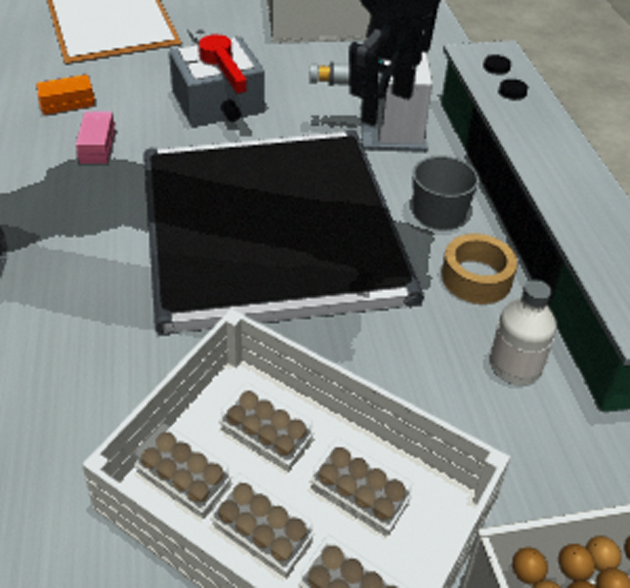

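View pics/n3.png

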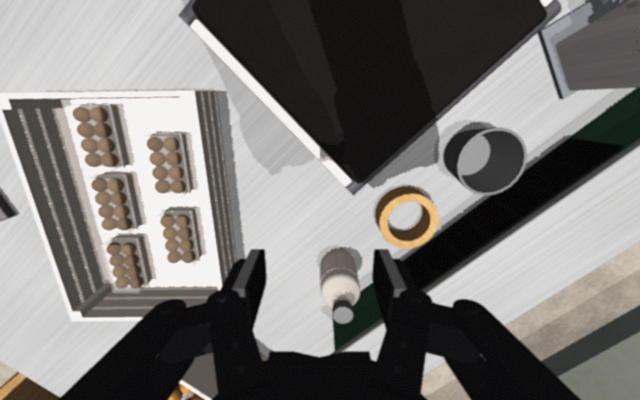

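Run:
```python
from h import *
bot.finish_job(); st()
```

```text
the job is handed in; nothing more can be done
the job is handed in; nothing more can be done
```

The job is handed in, at about 61 s on the clock. No verdict was reported.

- **Handle:** I gripped the red lever and swung it about 81° to off. A close-up showed the tab lying over the ear with the hole clear through. The last top view shows it unchanged.
- **Sleeve:** I pushed it back to its stop, about 16 mm with the force rising to 30 N, and held it there. I then brought it back and let it go, and the close-up matched its rest position before the pull.
- **Punnets:** All five went from the belt into the crate. The last side, top and wrist pictures show them flat, lid up and apart from each other, with the belt empty. The bottle, tape, tub and the coloured look-alikes show no movement, and the gripper was clear of everything.

**What disagreed:**
- **Second punnet:** while I set it down, the gripper pressed lightly on the crate wall (about 5 N), so I moved it 12 mm inward. After release it stood about 4 cm along the crate from where I had let it go, still flat. This was possibly the announced knock, and I arranged the rest around it.
- **Measurements:** the wrist and top cameras differed by 5 to 10 mm on the crate and coupler. I left margins for that.

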